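Clamp a turned handle in the angled craft chuck

TASK

Mount the tall straight-sided wooden handle for carving: open the jaws of the leaning chuck wide by turning its sleeve by the bars (nobody remembers which way its thread goes, so try both ways and feel), take the handle from the rack and stand it thin end down, square on the chuck's face between the three jaws. Then turn the sleeve back until all three jaws grip the handle firmly and let go of everything; leave the two mushroom knobs in the rack, and the tray and basket where they are.

Things in the scene. Friction and masses are not known exactly. Their poses are not given: they have to be found in the camera images.
- chuck_head: Head of a hand-tightened three-jaw chuck on a grey stand (base plate 170 x 130 x 14 mm), fixed. Origin: centre of the flat round steel face (92 mm across), 135 mm above the table. z is the chuck's axis, out of the face, leaning 0.42 rad (24 deg) from vertical towards roughly the robot; x points up the slope of the face, y is level. Three jaws stand 40 mm proud of the face.
- sleeve: Dark knurled sleeve, 100 mm across, 10 to 40 mm below the face, turning about the chuck's axis; origin and z as the head's. It turns 1.5 rad (86 deg) from shut to fully open, with a solid stop at each end. Which way opens is not marked; the wrong way stops within 0.3 rad. It stays where left; turning takes about 0.25 N m (2.6 N at a bar point).
- bar_1 (a point): Point on the centre line of one of the sleeve's two opposite radial bars, 95 mm from the chuck axis, 25 mm below the face plane. The bar is a round steel rod 14 mm thick, free from 50 to 113 mm from the axis. It sweeps on the head's +y side, up to 43 deg either side of the y axis. 8 to 15 N here against the gripped handle tightens the chuck well.
- bar_2 (a point): The same point on the opposite bar, on the head's -y side.
- jaw_1: Steel jaw on the head's +x side; gripping block 16 mm wide, 40 mm high. Origin on the chuck's face; x points outwards. Its distance from the head's origin is the jaw opening: 0 = shut, 10.5 mm = fully open, 0 to 2 mm at the start, 7 mm per rad of the sleeve. The flat tip stands 8 mm further out, so all jaws touch the handle's 28 mm thin end at an opening of 6 mm.
- jaw_2: Jaw 2, like jaw 1 and moving with it, 120 deg on about the chuck's axis. The jaw faces are smooth. A handle left standing on the face between the open jaws leans up to about 10 deg against the two lower jaws (2 and 3) without falling, and closing the jaws pushes it upright and to the centre.
- jaw_3: Jaw 3, like jaw 1 and moving with it, 240 deg on about the chuck's axis.
- handle: Tall straight-sided turned handle of pale wood, 100 mm long, about 70 g, upright in the rack. Origin: centre of the flat lower end, z along its axis upwards. Lower 46 mm: the thin end, 28 mm in diameter; above it a plain cylinder 34 mm in diameter from 46 to 92 mm, then a rounded top at 100 mm. It is the tallest of the three pieces in the rack.
- handle_grip (a point): Point on the handle's axis 72 mm above its lower end, a good height to grip (34 mm across).
- rack: Wooden block 220 x 70 x 30 mm, fixed, origin under its centre, x along its length. Three blind holes 35 mm in diameter, 20 mm deep, 75 mm apart in a row along x, hold the three wooden pieces loosely upright with their lower ends 10 mm above the table.
- knob_1: Mushroom-headed wooden knob, 76 mm tall, head 48 mm across, in the rack; to be left alone. Origin at its lower end.
- knob_2: Another mushroom knob, the same.
- card_tray: Open cardboard tray 130 x 200 x 60 mm on the table beyond the work; to be left alone. Origin under its centre.
- basket: Open blue plastic basket 120 x 170 x 50 mm on the table beyond the work; to be left alone. Origin under its centre.

How it is judged:
On the way, in this order (a step that is already met when the one before it is completed fails the run):
1. the jaws are opened wider than the handle's thin end (jaw opening over 8 mm) (distance between jaw_1 and chuck_head above 0.008 m), for 0.2 s.
2. the handle stands between the open jaws, its lower end within 10 mm of the centre of the chuck's face (distance between handle and chuck_head below 0.01 m and angle between the z axis of handle and the z axis of chuck_head, either way round below 0.35 rad and distance between jaw_1 and chuck_head above 0.007 m), for 0.2 s.
3. all three jaws press on the handle with more than 4 N each (contact force between each of jaw_1, jaw_2, jaw_3 and handle above 4 N), for 0.2 s.
At the end, for the whole second after the job is handed in: The handle stands thin end down in the chuck, its lower end within 5 mm of the centre of the chuck's face, its axis within 0.09 rad (5 deg) of the chuck's axis, at rest, and each of the three jaws presses on it with more than 4 N after the robot has let go (all of step 3 and distance between handle and chuck_head below 0.005 m and angle between the z axis of handle and the z axis of chuck_head, either way round below 0.09 rad and height (world z) of handle_grip above 0.17 m and linear speed of handle below 0.01 m/s); the robot touches nothing.
It fails at once if a mushroom knob is moved by more than 25 mm (distance of any of knob_1, knob_2 from where it was at the start of the episode above 0.025 m).
It fails at once if the tray or the basket is moved by more than 25 mm (distance of any of card_tray, basket from where it was at the start of the episode above 0.025 m).
It also fails if it takes over 70 s, if anything falls off the work surface, if the arm or the gripper's body presses on something with over 40 N, if the wrist force passes 120 N, or if a joint passes its speed limit or range.

ROBOT

A 6-joint arm with a two-finger parallel gripper is mounted at the origin on the work surface. World frame = base frame: x ahead of the robot, y to its left, z up, the work surface at z = 0. Lengths are in m, angles in rad, forces in N, time in s.
With the tool pointing down it reaches from about 0.35 to 0.775 m from the base axis. Payload 7.3 kg.
Tool frame: the origin (TCP) lies on the front face of the gripper's body, between the roots of the fingers; the fingertips stand 66 mm ahead of it and the grasp point (between the pads) lies 47 mm ahead of it; z points along the fingers, y is the direction in which the jaws open and shut (so a half turn about z gives the same grasp; the last joint's range is limited). The gripper opens to 92 mm and grips with 3 to 60 N. Pads are 19 mm wide; open, the fingers measure 130 mm over their backs; the gripper's body (75 mm by 190 mm) begins 47 mm behind the grasp point.
Start: joints at [1.181, 0.342, 1.524, -0, 1.275, -0.146], TCP at [0.127, 0.509, 0.292] pointing down, gripper open.
Joint ranges: [-2.53, 2.53], [-0.77, 2.02], [0.04, 2.7], [-1, 4.14], [0.28, 2.66], [-3.11, 3.11]. Speed limits (rad/s): [2.57, 2.57, 3.14, 3.14, 3.14, 3.14].

INTERFACE

Orientations are given as [roll, pitch, yaw] about the fixed x, y, z axes, in that order (R = Rz(yaw) Ry(pitch) Rx(roll)).
In Python, from cell import observe, read_camera, hand_in, search_frame, tip_of gives the robot as it stands. The module is installed in compiled form; this text tells all that it offers.
- The arm moves only by the tool apply_moves, never from a script. Its argument "motion" is a list of rows, each an object with "offset": the shift along the tool's x, y, z in mm, a list of three; "rotation": the turn, a rotation vector about the tool's x, y, z in rad, a list of three. In form: [{"offset": [x, y, z], "rotation": [rx, ry, rz]}, ...]. A call has 1 to 12 rows; each row shifts and turns the pose as measured when the row begins, along the tool's axes as they then stand; what a row does not reach is not made up. A row lasts 1/12 s, in which the tool goes at most 41.7 mm and 7.16 degrees, less where a joint would pass 70% of its speed; a pose out of reach is approached as far as the arm can. A call with a gripper value outside its range is refused whole. "grip" is the closure, from 0 (fully open) to 1 (shut), set as the call begins (left out, the last holds). The fingers move at their own pace and stop on an object; "grip_force" is the grip in N (left out, the last holds). Time passes only in rows, so rows that do not move let the fingers close. It gives the time, the measured TCP pose, the force and the opening at its end, in the units of the state.
- observe(): the state, without advancing time (a new reading comes with each control period).
- read_camera(name): name is "scene" or "side" or "wrist"; returns a dict with "img" (384x512x3 uint8, red, green, blue), "camera_matrix" (3x3 intrinsics, pixels), "R" (3x3) and "t" (3): a world point X has camera coordinates R X + t; the wrist camera has in their place "tool_from_camera" (4x4, takes a point from camera to tool coordinates, whose origin is the TCP and whose axes are the flange's). Camera axes: x right, y down, z forward; pixel columns grow to the right and rows downward; lengths in m; the calibration is good to about 2 mm. The wrist camera is an equidistant fisheye: a pixel r from the principal point sees the ray r / f radians off the axis. A picture is of the moment at which its call begins: read the wrist's pose just before it. There is no depth.
- hand_in(): hands the job in, once; it reports no verdict.
Trained networks look in a picture, given as the dict that the camera call returned (one of the last four; its "shot" number tells which), for a name from the list of things; names that differ only in an ending like _2 or _b are one class to them, and where a whole thing is asked for, a point or a joint stands for the part that bears it (a point fixed in the world has none). Each returns a list of dicts, best first, with "score" (0 to 1); they miss things now and then, are a little off and sometimes report something else, mostly with a low value. They report only what shows in the picture. A call takes as long as a camera call.
- search_frame(query, picture): "location" ([x, y, z] in m, in world coordinates, good to about 4 mm: the middle of the surface that is visible of it).
- tip_of(query, picture): "location" ([x, y, z] in m, in world coordinates, good to about 4 mm: a listed point, or the origin of a listed thing).
The state is a dict: "time": time; "qpos": joint angles; "qvel": joint speeds; "joint_efforts": joint torques, N m; "tool_pos": TCP position; "tool_rot": TCP orientation; "contact_force": force on the tool from outside, world axes, zero at the start; "torque": the same for the moment, N m; "opening": finger opening in m.
Only numpy, scipy, OpenCV 4.12 (cv2) and the standard library are available. Lean on these libraries where they do the work, as an engineer would, in place of code of your own. Each camera call takes 0.05 s, during which the arm holds its last target.

## Working session

There is one attempt and no reset: what is moved stays moved. The work goes in short steps, Python scripts to look and compute and a tool call to move; the robot and the scene stay as the last step left them, time stands still between calls to the robot, and variables do not carry over. Pictures are saved under pics/ and viewed, and the job is handed in when it is done.

Besides the shell and the picture viewer there is one more tool, called after "Call:" in YAML: its name, and indented under it one key for each argument. apply_moves: Moves the arm, as the interface text tells. Its arguments: {"type":"object","properties":{"motion":{"type":"array"},"grip":{"type":"number"},"grip_force":{"type":"number"}},"required":["motion"]}

```bash
mkdir -p pics; ls; cat > h.py <<'E'
import numpy as np, cv2
from scipy.spatial.transform import Rotation as Ro
from cell import *
np.set_printoptions(precision=4,suppress=True)
def snap(n,f):
    p=read_camera(n); cv2.imwrite('pics/'+f,p['img'][:,:,::-1]); return p
E
python3 - <<'E'
from h import *
o=observe(); print(o)
for c in ['scene','side','wrist']:
    p=snap(c,c+'0.png'); print(c,{k:v for k,v in p.items() if k not in('img',)})
    for q in ['chuck_head','bar_1','jaw_1','handle','handle_grip','rack','knob_1','card_tray','basket']:
        r=tip_of(q,p); print(q,[(np.array(a['location']).round(3).tolist(),round(a['score'],2)) for a in r])
E
```

```text
pics
{'time': 0.0, 'qpos': array([ 1.181 ,  0.3427,  1.525 , -0.    ,  1.2754, -0.146 ]), 'qvel': array([ 0.0005,  0.0024,  0.001 , -0.0017, -0.0029,  0.0004]), 'joint_efforts': array([  0.0023, -43.124 , -24.4221,   0.0719,   0.0558,  -0.0001]), 'tool_pos': array([0.1266, 0.5092, 0.2915]), 'tool_rot': array([-3.14  , -0.0002,  2.8977]), 'contact_force': array([-0.1342,  0.4297, -0.4334]), 'torque': array([-0.0476,  0.0111,  0.0382]), 'opening': 0.09204317972912368}
scene {'camera_matrix': array([[418.5007,   0.    , 252.8833],
       [  0.    , 418.5007, 194.9282],
       [  0.    ,   0.    ,   1.    ]]), 'R': array([[ 0.8656,  0.5008,  0.0003],
       [ 0.3544, -0.6122, -0.7069],
       [-0.3538,  0.6119, -0.7074]]), 't': array([-0.5258, -0.1361,  1.2523]), 'shot': 1}
chuck_head [([0.506, -0.188, 0.132], 0.76)]
bar_1 [([0.574, -0.263, 0.136], 0.94), ([0.453, -0.122, 0.087], 0.8)]
jaw_1 [([0.577, -0.259, 0.136], 0.7), ([0.505, -0.193, 0.132], 0.69), ([0.505, -0.193, 0.136], 0.56), ([0.504, -0.193, 0.135], 0.55)]
handle [([0.585, 0.168, 0.016], 0.81), ([0.511, 0.186, 0.003], 0.65)]
h
[... 901 characters left out ...]
67, 0.007], 0.76)]
handle_grip [([0.581, 0.173, 0.086], 0.93)]
rack [([0.506, 0.183, 0.0], 0.82)]
knob_1 [([0.505, 0.184, 0.009], 0.94), ([0.435, 0.2, 0.01], 0.79)]
card_tray [([0.777, 0.156, 0.001], 0.78)]
basket [([0.795, -0.156, 0.002], 0.83)]
wrist {'camera_matrix': array([[297.3186,   0.    , 249.9595],
       [  0.    , 297.3186, 196.8394],
       [  0.    ,   0.    ,   1.    ]]), 'tool_from_camera': array([[ 0.0001, -0.9557, -0.2942,  0.0808],
       [ 1.    ,  0.0001, -0.0001, -0.0002],
       [ 0.0001, -0.2942,  0.9557, -0.0934],
       [ 0.    ,  0.    ,  0.    ,  1.    ]]), 'shot': 3}
chuck_head []
bar_1 []
jaw_1 []
handle []
handle_grip []
rack []
knob_1 []
card_tray []
basket []
```

View pics/scene0.png

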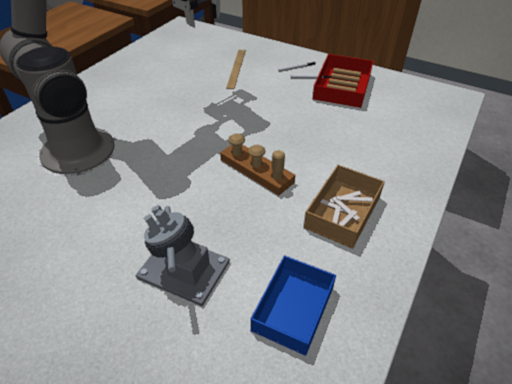

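View pics/side0.png

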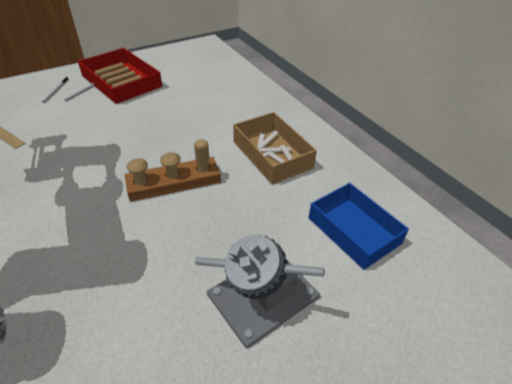

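The scene view has the chuck at about (170,235), the rack at (258,165) with the handle rightmost at (279,160), the tray at (345,205) and the basket at (293,303). The side view agrees. I'll zoom in on the chuck to get its heading.

```bash
python3 - <<'E'
from h import *
a=cv2.imread('pics/scene0.png')[195:310,125:240]; b=cv2.imread('pics/side0.png')[220:345,190:330]
cv2.imwrite('pics/z0.png',np.hstack([cv2.resize(a,(400,400),interpolation=2),cv2.resize(b,(448-48,400*125*400//(140*400)*1+43),interpolation=2)[:400]]))
E
```

```text
(no output)
```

View pics/z0.png

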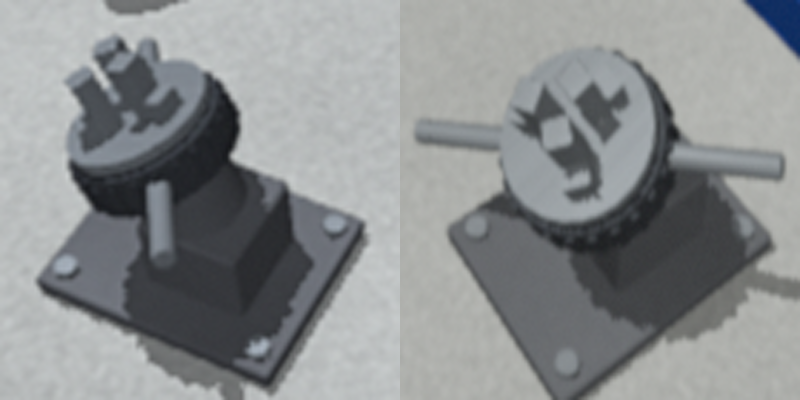

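```bash
cat >> h.py <<'E'
def onz(p,u,v,z):
    K,R,t=p['camera_matrix'],p['R'],p['t']; d=R.T@np.linalg.solve(K,[u,v,1]); c=-R.T@t
    return c+d*(z-c[2])/d[2]
def proj(p,X):
    q=(p['R']@np.atleast_2d(X).T).T+p['t']; q=q@p['camera_matrix'].T; return q[:,:2]/q[:,2:]
def ang(v): return np.degrees(np.arctan2(v[1],v[0]))
E
python3 - <<'E'
from h import *
def dump(q,p): 
    r=tip_of(q,p); print(q,[(np.array(a['location']).round(4).tolist(),round(a['score'],2)) for a in r])
for k in range(1):
    p=read_camera('scene'); 
    c=[onz(p,*x,.014) for x in [(136.5,275.5),(201.2,303.7),(229,261.7)]]
    print(np.array(c)); print(ang(c[1]-c[0]),np.linalg.norm(c[1]-c[0]),ang(c[2]-c[1]),np.linalg.norm(c[2]-c[1]))
    for q in ['chuck_head','sleeve','bar_1','jaw_1']: dump(q,p)
    p=read_camera('side'); 
    c=[onz(p,*x,.014) for x in [(207.5,293.4),(246,345),(319.5,296)]]
    print(np.array(c)); print(ang(c[1]-c[0]),np.linalg.norm(c[1]-c[0]),ang(c[2]-c[1]),np.linalg.norm(c[2]-c[1]))
    for q in ['chuck_head','sleeve','bar_1','jaw_1']: dump(q,p)
E
```

```text
[[ 0.4624 -0.26    0.014 ]
 [ 0.6255 -0.2459  0.014 ]
 [ 0.6185 -0.1269  0.014 ]]
4.926351339943983 0.16373703722672442 93.37347752024613 0.11923092247032163
chuck_head [([0.5045, -0.1882, 0.1363], 0.94)]
sleeve [([0.5049, -0.1927, 0.1318], 0.58)]
bar_1 [([0.4529, -0.1222, 0.0863], 0.97), ([0.5764, -0.2582, 0.1372], 0.84), ([0.5062, -0.1916, 0.1337], 0.63)]
jaw_1 [([0.5034, -0.1933, 0.1336], 0.82), ([0.5039, -0.1939, 0.1379], 0.46), ([0.5048, -0.193, 0.1353], 0.42), ([0.4536, -0.1223, 0.0859], 0.32)]
[[ 0.4434 -0.1397  0.014 ]
 [ 0.4562 -0.2589  0.014 ]
 [ 0.6191 -0.2478  0.014 ]]
-83.9014863974982 0.11993369059088639 3.8914312224111387 0.16336353263149364
chuck_head [([0.5025, -0.1906, 0.1338], 0.85)]
sleeve []
bar_1 [([0.575, -0.2581, 0.1379], 0.73), ([0.4497, -0.123, 0.0794], 0.67)]
jaw_1 [([0.5055, -0.1935, 0.1382], 0.75), ([0.5042, 0.1871, 0.0021], 0.67), ([0.5028, -0.1924, 0.1387], 0.58)]
```

```bash
cat >> h.py <<'E'
import json
C=np.array([.504,-.1905,.135]); A=.075; L=.42
zc=np.array([-np.sin(L)*np.cos(A),-np.sin(L)*np.sin(A),np.cos(L)])
xc=np.array([np.cos(L)*np.cos(A),np.cos(L)*np.sin(A),np.sin(L)]); yc=np.cross(zc,xc)
def Rt(th):  # tool at bar angle th (from xc about zc): x outward
    r=xc*np.cos(th)+yc*np.sin(th); return np.array([r,np.cross(-zc,r),-zc]).T
def cur():
    o=observe(); return o,np.array(o['tool_pos']),Ro.from_euler('xyz',o['tool_rot']).as_matrix()
def plan(p0,R0,p1,R1,N=None,dr=0):
    d=np.linalg.norm(p1-p0); w=Ro.from_matrix(R0.T@R1).as_rotvec()
    n=int(np.ceil(max(d/.040,np.linalg.norm(w)/.12,1))); n=max(n,N or 1)
    rows=[]; R=R0
    for k in range(n):
        rows.append({"offset":[float(x) for x in (R.T@(p1-p0)/n*1000).round(dr)],"rotation":[float(x) for x in (w/n).round(3)]})
        R=R@Ro.from_rotvec(w/n).as_matrix()
    print(n,'dist',d,'rotdeg',np.degrees(w)); print(json.dumps(rows)); return rows
E
python3 - <<'E'
from h import *
b1=np.array([.4513,-.123,.083])-C; b2=np.array([.576,-.2585,.137])-C
for b in(b1,b2): print(b@xc,b@yc,b@zc,np.degrees(np.arctan2(b@yc,b@xc)))
th=np.radians(133); r=xc*np.cos(th)+yc*np.sin(th)
B=C-.025*zc+.095*r; print(B)
o,p,R=cur(); w1=np.array([.42,.2,.32])
plan(p,R,w1,R); plan(w1,R,B+.13*zc,Rt(th))
E
```

```text
-0.06456987686618164 0.07125904079584754 -0.028114411008269093 132.1806336829416
0.0617207216372695 -0.07320377855526757 -0.025372412691859577 -49.86456533775274
[ 0.45   -0.1249  0.0858]
11 dist 0.4272858138355836 rotdeg [0. 0. 0.]
[{"offset": [-33.0, -21.0, -3.0], "rotation": [0.0, 0.0, 0.0]}, {"offset": [-33.0, -21.0, -3.0], "rotation": [0.0, 0.0, 0.0]}, {"offset": [-33.0, -21.0, -3.0], "rotation": [0.0, 0.0, 0.0]}, {"offset": [-33.0, -21.0, -3.0], "rotation": [0.0, 0.0, 0.0]}, {"offset": [-33.0, -21.0, -3.0], "rotation": [0.0, 0.0, 0.0]}, {"offset": [-33.0, -21.0, -3.0], "rotation": [0.0, 0.0, 0.0]}, {"offset": [-33.0, -21.0, -3.0], "rotation": [0.0, 0.0, 0.0]}, {"offset": [-33.0, -21.0, -3.0], "rotation": [0.0, 0.0, 0.0]}, {"offset": [-33.0, -21.0, -3.0], "rotation": [0.0, 0.0, 0.0]}, {"offset": [-33.0, -21.0, -3.0], "rotation": [0.0, 0.0, 0.0]}, {"offset": [-33.0, -21.0, -3.0], "rotation": [0.0, 0.0, 0.0]}]
9 dist 0.349316342861227 rotdeg [-13.105  -20.4771  28.3058]
[{"offset": [-6.0, -36.0, 13.0], "rotation": [-0.025, -0.04, 0.055]}, {"offset": [-8.0, -36.0, 12.0], "rotation": [-0.025, -0.04, 0.055]}, {"offset": [-9.0, -36.0, 12.0], "rotation": [-0.025, -0.04, 0.055]}, {"offset": [-11.0, -36.0, 11.0], "rotation": [-0.025, -0.04, 0.055]}, {"offset": [-12.0, -35.0, 11.0], "rotation": [-0.025, -0.04, 0.055]}, {"offset": [-14.0, -35.0, 10.0], "rotation": [-0.025, -0.04, 0.055]}, {"offset": [-15.0, -34.0, 10.0], "rotation": [-0.025, -0.04, 0.055]}, {"offset": [-17.0, -34.0, 10.0], "rotation": [-0.025, -0.04, 0.055]}, {"offset": [-18.0, -33.0, 10.0], "rotation": [-0.025, -0.04, 0.055]}]
```

Call:
apply_moves:
  motion:
    - {"offset": [-33, -21, -3], "rotation": [0, 0, 0]}
    - {"offset": [-33, -21, -3], "rotation": [0, 0, 0]}
    - {"offset": [-33, -21, -3], "rotation": [0, 0, 0]}
    - {"offset": [-33, -21, -3], "rotation": [0, 0, 0]}
    - {"offset": [-33, -21, -3], "rotation": [0, 0, 0]}
    - {"offset": [-33, -21, -3], "rotation": [0, 0, 0]}
    - {"offset": [-33, -21, -3], "rotation": [0, 0, 0]}
    - {"offset": [-33, -21, -3], "rotation": [0, 0, 0]}
    - {"offset": [-33, -21, -3], "rotation": [0, 0, 0]}
    - {"offset": [-33, -21, -3], "rotation": [0, 0, 0]}
    - {"offset": [-33, -21, -3], "rotation": [0, 0, 0]}
  grip: 0.67
  grip_force: 20

```text
time: 2.92
tool_pos: [0.4308, 0.1901, 0.326]
tool_rot: [3.138, 0.001, 2.912]
contact_force: [0.3, 1.1, 0.5]
opening: 0.0305
```

```bash
python3 - <<'E'
from h import *
o,p,R=cur(); print(o['time'],p,o['qpos'],o['opening'])
th=np.radians(131); r=xc*np.cos(th)+yc*np.sin(th)
B=C-.025*zc+.095*r; print(B)
plan(p,R,B+.13*zc,Rt(th))
E
```

```text
2.9167 [0.4308 0.1901 0.326 ] [ 0.2508  0.2141  1.6065  0.0033  1.3184 -1.0916] 0.030457922307441362
[ 0.452  -0.1225  0.0868]
9 dist 0.3402154495431319 rotdeg [-13.1124 -20.4032  31.0596]
[{"offset": [-5.0, -35.0, 13.0], "rotation": [-0.025, -0.04, 0.06]}, {"offset": [-6.0, -35.0, 13.0], "rotation": [-0.025, -0.04, 0.06]}, {"offset": [-8.0, -35.0, 12.0], "rotation": [-0.025, -0.04, 0.06]}, {"offset": [-9.0, -35.0, 11.0], "rotation": [-0.025, -0.04, 0.06]}, {"offset": [-11.0, -34.0, 11.0], "rotation": [-0.025, -0.04, 0.06]}, {"offset": [-13.0, -34.0, 11.0], "rotation": [-0.025, -0.04, 0.06]}, {"offset": [-14.0, -33.0, 10.0], "rotation": [-0.025, -0.04, 0.06]}, {"offset": [-16.0, -33.0, 10.0], "rotation": [-0.025, -0.04, 0.06]}, {"offset": [-17.0, -32.0, 10.0], "rotation": [-0.025, -0.04, 0.06]}]
```

Call:
apply_moves:
  motion:
    - {"offset": [-5, -35, 13], "rotation": [-0.025, -0.04, 0.06]}
    - {"offset": [-6, -35, 13], "rotation": [-0.025, -0.04, 0.06]}
    - {"offset": [-8, -35, 12], "rotation": [-0.025, -0.04, 0.06]}
    - {"offset": [-9, -35, 11], "rotation": [-0.025, -0.04, 0.06]}
    - {"offset": [-11, -34, 11], "rotation": [-0.025, -0.04, 0.06]}
    - {"offset": [-13, -34, 11], "rotation": [-0.025, -0.04, 0.06]}
    - {"offset": [-14, -33, 10], "rotation": [-0.025, -0.04, 0.06]}
    - {"offset": [-16, -33, 10], "rotation": [-0.025, -0.04, 0.06]}
    - {"offset": [-17, -32, 10], "rotation": [-0.025, -0.04, 0.06]}

```text
time: 3.67
tool_pos: [0.4051, -0.1403, 0.2071]
tool_rot: [2.795, 0.304, 2.285]
contact_force: [2.4, 0.3, -0.6]
opening: 0.0302
```

```bash
python3 - <<'E'
from h import *
o,p,R=cur(); print(o['time'],p,o['qpos'],o['contact_force'],o['torque'])
w=snap('wrist','w1.png'); snap('scene','s1.png')
for q in ['bar_1','chuck_head']:
    r=tip_of(q,w); print(q,[(np.array(a['location']).round(4).tolist(),round(a['score'],2)) for a in r])
th=np.radians(131); r=xc*np.cos(th)+yc*np.sin(th)
B=C-.025*zc+.095*r; print(B)
plan(p,R,B+.047*zc,Rt(th),4)
E
```

```text
3.6667 [ 0.4051 -0.1403  0.2071] [-0.6887  0.1366  2.1755  0.5835  0.5499 -1.916 ] [ 2.4104  0.3211 -0.6483] [-0.0046  0.2006  0.0078]
bar_1 [([0.4521, -0.1203, 0.0918], 0.97)]
chuck_head [([0.5056, -0.193, 0.137], 0.83)]
[ 0.452  -0.1225  0.0868]
4 dist 0.08388289750452835 rotdeg [ 0.7202  2.3687 -1.0259]
[{"offset": [4.0, 1.0, 20.0], "rotation": [0.003, 0.01, -0.004]}, {"offset": [4.0, 1.0, 21.0], "rotation": [0.003, 0.01, -0.004]}, {"offset": [4.0, 1.0, 21.0], "rotation": [0.003, 0.01, -0.004]}, {"offset": [4.0, 1.0, 21.0], "rotation": [0.003, 0.01, -0.004]}]
```

View pics/w1.png

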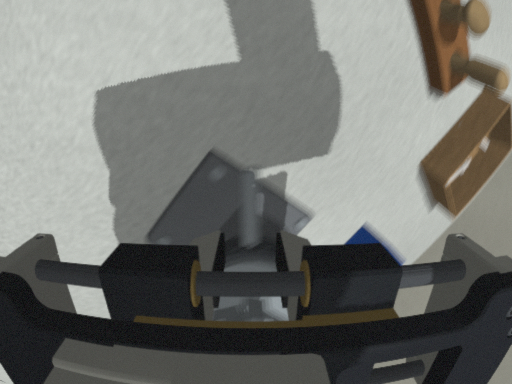

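View pics/s1.png

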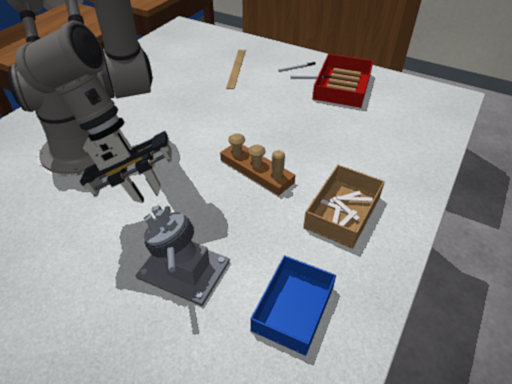

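Call:
apply_moves:
  motion:
    - {"offset": [4, 1, 20], "rotation": [0.003, 0.01, -0.004]}
    - {"offset": [4, 1, 21], "rotation": [0.003, 0.01, -0.004]}
    - {"offset": [4, 1, 21], "rotation": [0.003, 0.01, -0.004]}
    - {"offset": [4, 1, 19], "rotation": [0.003, 0.01, -0.004]}

```text
time: 4.2
tool_pos: [0.4366, -0.1198, 0.1339]
tool_rot: [2.816, 0.277, 2.326]
contact_force: [0.5, -0.3, 0.9]
opening: 0.0303
```

```bash
cat >> h.py <<'E'
def rel():
    o,p,R=cur(); g=p+.047*R[:,2]; d=g-C
    print('t',round(o['time'],2),'rad',np.hypot(d@xc,d@yc),'h',d@zc,'th',np.degrees(np.arctan2(d@yc,d@xc)),'toolx th',np.degrees(np.arctan2(R[:,0]@yc,R[:,0]@xc)),'tilt',np.degrees(np.arccos(-R[:,2]@zc)))
    f=np.array(o['contact_force']); print('F tool',R.T@f,'open',o['opening'],'q',o['qpos'])
    return o,p,R
E
python3 - <<'E'
from h import *
rel()
E
```

```text
t 4.2 rad 0.09448252737425773 h -0.022741394161485153 th 126.89184976900653 toolx th 131.57410445775838 tilt 0.26593743669349545
F tool [-0.8536  0.378  -0.6449] open 0.03028510440248829 q [-0.5819  0.3359  2.1898  0.7688  0.3701 -2.072 ]
```

```bash
cat >> h.py <<'E'
def arc(th1,n,rad=.095,h=-.025,off=0,th0=None):
    "arc of the grasp point from where it is to th1 (deg), tool x angle = th+off"
    o,p,R=rel(); g=p+.047*R[:,2]; d=g-C
    t0=np.arctan2(d@yc,d@xc); r0=np.hypot(d@xc,d@yc); h0=d@zc; rows=[]
    for k in range(1,n+1):
        s=k/n; t=t0+(np.radians(th1)-t0)*s; rr=r0+(rad-r0)*s; hh=h0+(h-h0)*s
        R1=Rt(t+np.radians(off)) if k==n else None
        if k==1: wt=Ro.from_matrix(R.T@Rt(np.radians(th1+off))).as_rotvec()/n
        Rn=R@Ro.from_rotvec(wt).as_matrix()
        pn=C+rr*(xc*np.cos(t)+yc*np.sin(t))+hh*zc-.047*Rn[:,2]
        rows.append({"offset":[float(x) for x in (R.T@(pn-p)*1000).round(1)],"rotation":[float(x) for x in wt.round(3)]}); p,R=pn,Rn
    print(json.dumps(rows)); 
E
python3 - <<'E'
from h import *
arc(102,6)
E
```

```text
t 4.2 rad 0.09448252737425773 h -0.022741394161485153 th 126.89184976900653 toolx th 131.57410445775838 tilt 0.26593743669349545
F tool [-0.8536  0.378  -0.6449] open 0.03028510440248829 q [-0.5819  0.3359  2.1898  0.7688  0.3701 -2.072 ]
[{"offset": [-0.7, 6.8, 0.4], "rotation": [0.001, 0.0, 0.086]}, {"offset": [-0.6, 6.9, 0.4], "rotation": [0.001, 0.0, 0.086]}, {"offset": [-0.6, 6.9, 0.4], "rotation": [0.001, 0.0, 0.086]}, {"offset": [-0.5, 6.9, 0.4], "rotation": [0.001, 0.0, 0.086]}, {"offset": [-0.4, 6.9, 0.4], "rotation": [0.001, 0.0, 0.086]}, {"offset": [-0.3, 6.9, 0.4], "rotation": [0.001, 0.0, 0.086]}]
```

Call:
apply_moves:
  motion:
    - {"offset": [-0.7, 7, 0.4], "rotation": [0, 0, 0.086]}
    - {"offset": [-0.6, 7, 0.4], "rotation": [0, 0, 0.086]}
    - {"offset": [-0.6, 7, 0.4], "rotation": [0, 0, 0.086]}
    - {"offset": [-0.5, 7, 0.4], "rotation": [0, 0, 0.086]}
    - {"offset": [-0.4, 7, 0.4], "rotation": [0, 0, 0.086]}
    - {"offset": [-0.3, 7, 0.4], "rotation": [0, 0, 0.086]}
  grip: 0.75

```text
time: 4.7
tool_pos: [0.4755, -0.0858, 0.1466]
tool_rot: [2.728, 0.079, 1.848]
contact_force: [-2.6, -1.9, -0.9]
opening: 0.0233
```

```bash
python3 - <<'E'
from h import *
arc(70,8)
E
```

```text
t 4.7 rad 0.10788170576806379 h -0.027990032315280418 th 97.47864812588524 toolx th 102.40274014728818 tilt 0.5541675463598318
F tool [-1.0368 -3.1449 -0.2741] open 0.023275949400080046 q [-0.4517  0.3449  2.1054  0.5975  0.3894 -1.2674]
[{"offset": [-2.3, 6.2, -0.4], "rotation": [-0.0, -0.001, 0.071]}, {"offset": [-2.2, 6.1, -0.4], "rotation": [-0.0, -0.001, 0.071]}, {"offset": [-2.1, 6.0, -0.4], "rotation": [-0.0, -0.001, 0.071]}, {"offset": [-2.1, 6.0, -0.4], "rotation": [-0.0, -0.001, 0.071]}, {"offset": [-2.0, 5.9, -0.4], "rotation": [-0.0, -0.001, 0.071]}, {"offset": [-1.9, 5.8, -0.4], "rotation": [-0.0, -0.001, 0.071]}, {"offset": [-1.8, 5.7, -0.4], "rotation": [-0.0, -0.001, 0.071]}, {"offset": [-1.8, 5.7, -0.4], "rotation": [-0.0, -0.001, 0.071]}]
```

Call:
apply_moves:
  motion:
    - {"offset": [-3.5, 6.2, -0.4], "rotation": [0, 0, 0.071]}
    - {"offset": [-3.5, 6.1, -0.4], "rotation": [0, 0, 0.071]}
    - {"offset": [-3.5, 6, -0.4], "rotation": [0, 0, 0.071]}
    - {"offset": [-3, 6, -0.4], "rotation": [0, 0, 0.071]}
    - {"offset": [-3, 6, -0.4], "rotation": [0, 0, 0.071]}
    - {"offset": [-2.5, 6, -0.4], "rotation": [0, 0, 0.071]}

```text
time: 5.2
tool_pos: [0.5115, -0.0837, 0.1656]
tool_rot: [2.741, -0.103, 1.469]
contact_force: [-1.7, -1.2, -2.2]
opening: 0.0224
```

```bash
python3 - <<'E'
from h import *
arc(50,6)
E
```

```text
t 5.2 rad 0.11030466606591931 h -0.02535032453288436 th 76.22032098257633 toolx th 78.33469712594277 tilt 1.472958638003813
F tool [-1.5731 -2.2616  1.2143] open 0.02241043215912905 q [-0.4147  0.3594  1.9907  0.473   0.4799 -0.6792]
[{"offset": [-3.0, 8.0, -0.2], "rotation": [-0.003, -0.003, 0.082]}, {"offset": [-2.9, 7.8, -0.2], "rotation": [-0.003, -0.003, 0.082]}, {"offset": [-2.9, 7.6, -0.2], "rotation": [-0.003, -0.003, 0.082]}, {"offset": [-2.8, 7.4, -0.1], "rotation": [-0.003, -0.003, 0.082]}, {"offset": [-2.8, 7.3, -0.1], "rotation": [-0.003, -0.003, 0.082]}, {"offset": [-2.7, 7.1, -0.1], "rotation": [-0.003, -0.003, 0.082]}]
```

Call:
apply_moves:
  motion:
    - {"offset": [-9, 0, 0], "rotation": [0, 0, 0]}
    - {"offset": [-8, 0, 0], "rotation": [0, 0, 0]}
    - {"offset": [0, 0, 0], "rotation": [0, 0, 0]}

```text
time: 5.45
tool_pos: [0.5111, -0.0956, 0.1651]
tool_rot: [2.74, -0.102, 1.483]
contact_force: [-0.8, -0.3, 0.0]
opening: 0.023
```

```bash
python3 - <<'E'
from h import *
arc(50,6)
E
```

```text
t 5.45 rad 0.0986838358142651 h -0.025238390297219658 th 75.38427137346025 toolx th 79.09220361537513 tilt 1.7346398832327579
F tool [-0.3448 -0.6594 -0.3626] open 0.023001437563967247 q [-0.4436  0.3645  1.9837  0.4918  0.4948 -0.7351]
[{"offset": [-1.2, 7.0, -0.2], "rotation": [-0.003, -0.004, 0.085]}, {"offset": [-1.1, 7.0, -0.2], "rotation": [-0.003, -0.004, 0.085]}, {"offset": [-1.0, 7.0, -0.1], "rotation": [-0.003, -0.004, 0.085]}, {"offset": [-0.9, 6.9, -0.1], "rotation": [-0.003, -0.004, 0.085]}, {"offset": [-0.8, 6.9, -0.1], "rotation": [-0.003, -0.004, 0.085]}, {"offset": [-0.8, 6.9, -0.1], "rotation": [-0.003, -0.004, 0.085]}]
```

Call:
apply_moves:
  motion:
    - {"offset": [-3, 7, 0], "rotation": [-0.003, -0.004, 0.085]}
    - {"offset": [-3, 7, 0], "rotation": [-0.003, -0.004, 0.085]}
    - {"offset": [-3, 7, 0], "rotation": [-0.003, -0.004, 0.085]}
    - {"offset": [-3, 7, 0], "rotation": [-0.003, -0.004, 0.085]}
    - {"offset": [-3, 4, 0], "rotation": [-0.003, -0.004, 0.085]}
    - {"offset": [0, 0, 0], "rotation": [0, 0, 0]}

```text
time: 5.95
tool_pos: [0.5318, -0.1129, 0.1722]
tool_rot: [2.812, -0.245, 1.07]
contact_force: [0.5, -0.7, -0.0]
opening: 0.0226
```

```bash
python3 - <<'E'
from h import *
arc(43,4)
w=snap('scene','s2.png')
for q in ['bar_1']:
    for a in tip_of(q,w): 
        b=np.array(a['location'])-C; print(q,a['location'],a['score'],b@zc,np.degrees(np.arctan2(b@yc,b@xc)))
E
```

```text
t 5.95 rad 0.08850356897428757 h -0.026683448049767435 th 59.262980328004964 toolx th 54.45227683407049 tilt 1.179530820493723
F tool [-0.3843  0.7272  0.1556] open 0.022620168026063647 q [-0.4509  0.3873  1.9123  0.4315  0.5338 -0.2484]
[{"offset": [2.0, 6.0, -0.5], "rotation": [-0.005, -0.001, 0.05]}, {"offset": [1.9, 6.2, -0.5], "rotation": [-0.005, -0.001, 0.05]}, {"offset": [1.7, 6.3, -0.5], "rotation": [-0.005, -0.001, 0.05]}, {"offset": [1.6, 6.5, -0.5], "rotation": [-0.005, -0.001, 0.05]}]
bar_1 [0.4764, -0.2758, 0.0927] 0.95 -0.024794908662498328 -120.15465284193466
```

View pics/s2.png

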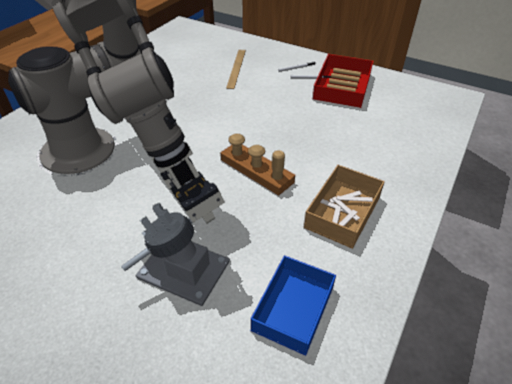

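Call:
apply_moves:
  motion:
    - {"offset": [1, 6, -0.5], "rotation": [-0.005, 0, 0.05]}
    - {"offset": [0.5, 6, -0.5], "rotation": [-0.005, 0, 0.05]}
    - {"offset": [0, 5, 0], "rotation": [0, 0, 0.05]}
    - {"offset": [0, 3, 0], "rotation": [0, 0, 0.02]}
    - {"offset": [0, 0, 0], "rotation": [0, 0, 0]}

```text
time: 6.47
tool_pos: [0.5444, -0.1205, 0.1778]
tool_rot: [2.851, -0.292, 0.917]
contact_force: [0.8, 0.5, 0.2]
opening: 0.0232
```

```bash
python3 - <<'E'
from h import *
arc(43,4)
w=snap('scene','s3.png')
for q in ['bar_1']:
    for a in tip_of(q,w): 
        b=np.array(a['location'])-C; print(q,a['location'],a['score'],b@zc,np.degrees(np.arctan2(b@yc,b@xc)))
E
```

```text
t 6.47 rad 0.08929490170965956 h -0.02649849020823593 th 49.032955633081215 toolx th 45.569580517540345 tilt 1.0517590569608137
F tool [0.8716 0.2725 0.1274] open 0.023151274066313118 q [-0.4536  0.399   1.8707  0.4133  0.5597 -0.0739]
[{"offset": [1.6, 2.1, -0.4], "rotation": [-0.005, -0.001, 0.011]}, {"offset": [1.5, 2.1, -0.4], "rotation": [-0.005, -0.001, 0.011]}, {"offset": [1.5, 2.2, -0.4], "rotation": [-0.005, -0.001, 0.011]}, {"offset": [1.5, 2.3, -0.4], "rotation": [-0.005, -0.001, 0.011]}]
bar_1 [0.4657, -0.2703, 0.0878] 0.69 -0.025086316455071724 -127.83721550155856
```

```bash
python3 - <<'E'
from h import *
o,p,R=cur()
Rv=Ro.from_euler('xyz',[np.pi,0,2.92]).as_matrix()
p1=p-.09*R[:,2]
plan(p,R,p1,R,3)
plan(p1,R,np.array([.575,.165,.27]),Rv,9)
E
```

```text
3 dist 0.08999999999999998 rotdeg [0. 0. 0.]
[{"offset": [-0.0, -0.0, -30.0], "rotation": [0.0, 0.0, 0.0]}, {"offset": [-0.0, -0.0, -30.0], "rotation": [0.0, 0.0, 0.0]}, {"offset": [-0.0, -0.0, -30.0], "rotation": [0.0, 0.0, 0.0]}]
18 dist 0.29719962891434915 rotdeg [  27.411     6.0005 -115.3316]
[{"offset": [15.0, -8.0, 2.0], "rotation": [0.027, 0.006, -0.112]}, {"offset": [15.0, -6.0, 2.0], "rotation": [0.027, 0.006, -0.112]}, {"offset": [16.0, -4.0, 2.0], "rotation": [0.027, 0.006, -0.112]}, {"offset": [16.0, -2.0, 2.0], "rotation": [0.027, 0.006, -0.112]}, {"offset": [16.0, -0.0, 2.0], "rotation": [0.027, 0.006, -0.112]}, {"offset": [16.0, 1.0, 3.0], "rotation": [0.027, 0.006, -0.112]}, {"offset": [16.0, 3.0, 3.0], "rotation": [0.027, 0.006, -0.112]}, {"offset": [15.0, 5.0, 3.0], "rotation": [0.027, 0.006, -0.112]}, {"offset": [15.0, 7.0, 2.0], "rotation": [0.027, 0.006, -0.112]}, {"offset": [14.0, 9.0, 2.0], "rotation": [0.027, 0.006, -0.112]}, {"offset": [13.0, 10.0, 2.0], "rotation": [0.027, 0.006, -0.112]}, {"offset": [12.0, 12.0, 2.0], "rotation": [0.027, 0.006, -0.112]}, {"offset": [10.0, 13.0, 2.0], "rotation": [0.027, 0.006, -0.112]}, {"offset": [9.0, 14.0, 1.0], "rotation": [0.027, 0.006, -0.112]}, {"offset": [7.0, 15.0, 1.0], "rotation": [0.027, 0.006, -0.112]}, {"offset": [5.0, 16.0, 1.0], "rotation": [0.027, 0.006, -0.112]}, {"offset": [4.0, 16.0, 0.0], "rotation": [0.027, 0.006, -0.112]}, {"offset": [2.0, 16.0, -0.0], "rotation": [0.027, 0.006, -0.112]}]
```

```bash
python3 - <<'E'
from h import *
o,p,R=cur()
Rv=Ro.from_euler('xyz',[np.pi,0,-.22]).as_matrix()
p1=p-.09*R[:,2]
plan(p1,R,np.array([.575,.165,.27]),Rv,9)
E
```

```text
10 dist 0.29719962891434915 rotdeg [  5.2938 -24.0912  61.7529]
[{"offset": [26.0, -14.0, 3.0], "rotation": [0.009, -0.042, 0.108]}, {"offset": [25.0, -17.0, 2.0], "rotation": [0.009, -0.042, 0.108]}, {"offset": [23.0, -19.0, 1.0], "rotation": [0.009, -0.042, 0.108]}, {"offset": [21.0, -21.0, 1.0], "rotation": [0.009, -0.042, 0.108]}, {"offset": [18.0, -23.0, -0.0], "rotation": [0.009, -0.042, 0.108]}, {"offset": [16.0, -25.0, -1.0], "rotation": [0.009, -0.042, 0.108]}, {"offset": [13.0, -27.0, -1.0], "rotation": [0.009, -0.042, 0.108]}, {"offset": [10.0, -28.0, -1.0], "rotation": [0.009, -0.042, 0.108]}, {"offset": [7.0, -29.0, -1.0], "rotation": [0.009, -0.042, 0.108]}, {"offset": [3.0, -30.0, -1.0], "rotation": [0.009, -0.042, 0.108]}]
```

Call:
apply_moves:
  motion:
    - {"offset": [0, 0, -30], "rotation": [0, 0, 0]}
    - {"offset": [0, 0, -30], "rotation": [0, 0, 0]}
    - {"offset": [0, 0, -30], "rotation": [0, 0, 0]}
  grip: 0

```text
time: 6.82
tool_pos: [0.507, -0.1237, 0.2563]
tool_rot: [2.86, -0.287, 0.92]
contact_force: [0.1, -0.0, -0.1]
opening: 0.0384
```

Call:
apply_moves:
  motion:
    - {"offset": [26, -14, 2], "rotation": [0.009, -0.042, 0.108]}
    - {"offset": [25, -17, 2], "rotation": [0.009, -0.042, 0.108]}
    - {"offset": [23, -19, 1], "rotation": [0.009, -0.042, 0.108]}
    - {"offset": [21, -21, 1], "rotation": [0.009, -0.042, 0.108]}
    - {"offset": [18, -23, 0], "rotation": [0.009, -0.042, 0.108]}
    - {"offset": [16, -25, -1], "rotation": [0.009, -0.042, 0.108]}
    - {"offset": [13, -27, -1], "rotation": [0.009, -0.042, 0.108]}
    - {"offset": [10, -28, -1], "rotation": [0.009, -0.042, 0.108]}
    - {"offset": [7, -29, -1], "rotation": [0.009, -0.042, 0.108]}
    - {"offset": [3, -30, -1], "rotation": [0.009, -0.042, 0.108]}
  grip: 0

```text
time: 7.65
tool_pos: [0.5384, 0.1315, 0.2704]
tool_rot: [3.121, -0.058, -0.081]
contact_force: [0.5, 0.3, 0.1]
opening: 0.0917
```

```bash
python3 - <<'E'
from h import *
o,p,R=cur(); print(o['time'],p,o['qpos'],o['opening'])
for c in ['wrist','scene','side']:
    w=snap(c,c+'4.png')
    for q in ['handle','handle_grip','chuck_head','jaw_1']:
        r=tip_of(q,w); print(c,q,[(np.array(a['location']).round(4).tolist(),round(a['score'],2)) for a in r])
E
```

```text
7.65 [0.5384 0.1315 0.2704] [ 0.1157  0.3915  1.5131 -0.0338  1.1839  1.7805] 0.0916658046281886
wrist handle [([0.5796, 0.1726, 0.0107], 0.7)]
wrist handle_grip [([0.5826, 0.1695, 0.0825], 0.89)]
wrist chuck_head [([0.5803, 0.1701, 0.0095], 0.59)]
wrist jaw_1 [([0.5813, 0.1743, 0.011], 0.32)]
scene handle [([0.5814, 0.1671, 0.014], 0.74), ([0.5045, -0.1882, 0.1378], 0.71), ([0.5114, 0.1812, 0.0082], 0.65)]
scene handle_grip [([0.5826, 0.17, 0.082], 0.81)]
scene chuck_head [([0.506, -0.1931, 0.1345], 0.62)]
scene jaw_1 [([0.4971, -0.1854, 0.1346], 0.63), ([0.5135, -0.1945, 0.1381], 0.51)]
side handle [([0.5832, 0.1672, 0.011], 0.88), ([0.7927, -0.157, 0.0036], 0.26)]
side handle_grip [([0.5824, 0.1719, 0.0837], 0.9), ([0.5808, 0.1659, 0.0092], 0.42)]
side chuck_head [([0.4981, -0.191, 0.1332], 0.93)]
side jaw_1 [([0.5104, -0.1892, 0.1401], 0.82), ([0.5015, -0.2025, 0.1317], 0.82)]
```

View pics/wrist4.png

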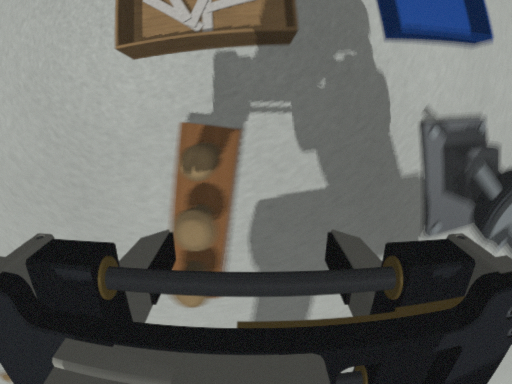

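View pics/side4.png

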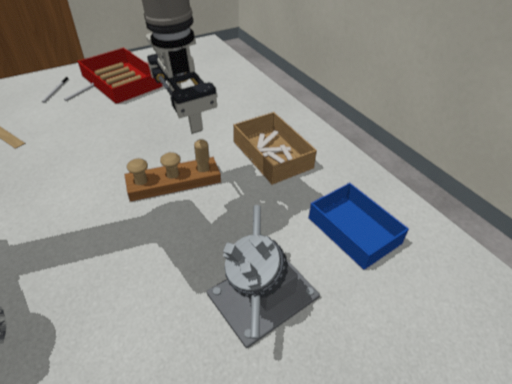

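```bash
python3 - <<'E'
from h import *
o,p,R=cur()
Rv=Ro.from_euler('xyz',[np.pi,0,-.22]).as_matrix()
plan(p,R,np.array([.582,.170,.20]),Rv,4)
E
```

```text
4 dist 0.09195794009831151 rotdeg [ 0.9305 -3.452   8.0725]
[{"offset": [9.0, -11.0, 18.0], "rotation": [0.004, -0.015, 0.035]}, {"offset": [9.0, -12.0, 18.0], "rotation": [0.004, -0.015, 0.035]}, {"offset": [9.0, -12.0, 18.0], "rotation": [0.004, -0.015, 0.035]}, {"offset": [9.0, -12.0, 18.0], "rotation": [0.004, -0.015, 0.035]}]
```

Call:
apply_moves:
  motion:
    - {"offset": [9, -11, 18], "rotation": [0.004, -0.015, 0.035]}
    - {"offset": [9, -12, 18], "rotation": [0.004, -0.015, 0.035]}
    - {"offset": [9, -12, 18], "rotation": [0.004, -0.015, 0.035]}
    - {"offset": [9, -12, 16], "rotation": [0.004, -0.015, 0.035]}
    - {"offset": [0, 0, 0], "rotation": [0, 0, 0]}

```text
time: 8.82
tool_pos: [0.5852, 0.1709, 0.2007]
tool_rot: [-3.14, -0.003, -0.227]
contact_force: [-2.0, 0.7, -1.0]
opening: 0.0917
```

```bash
python3 - <<'E'
from h import *
o,p,R=cur(); print(o['time'],p,R)
w=snap('wrist','w5.png')
for q in ['handle','handle_grip']:
        r=tip_of(q,w); print(q,[(np.array(a['location']).round(4).tolist(),round(a['score'],2)) for a in r])
Rv=Ro.from_euler('xyz',[np.pi,0,-.22]).as_matrix()
plan(p,R,np.array([.582,.170,.14]),Rv,3)
E
```

```text
8.8167 [0.5852 0.1709 0.2007] [[ 0.9744 -0.2246  0.0035]
 [-0.2246 -0.9744  0.0012]
 [ 0.0031 -0.0019 -1.    ]]
handle [([0.5804, 0.1713, 0.0093], 0.56)]
handle_grip [([0.5819, 0.1691, 0.0791], 0.86)]
3 dist 0.060836446440337553 rotdeg [-0.1096 -0.1805 -0.3762]
[{"offset": [-1.0, 1.0, 20.0], "rotation": [-0.001, -0.001, -0.002]}, {"offset": [-1.0, 1.0, 20.0], "rotation": [-0.001, -0.001, -0.002]}, {"offset": [-1.0, 1.0, 20.0], "rotation": [-0.001, -0.001, -0.002]}]
```

View pics/w5.png

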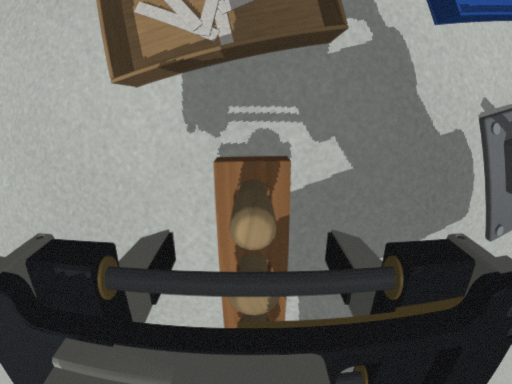

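Call:
apply_moves:
  motion:
    - {"offset": [-1, 0.5, 20], "rotation": [0, 0, 0]}
    - {"offset": [-1, 0.5, 20], "rotation": [0, 0, 0]}
    - {"offset": [-1, 0, 20], "rotation": [0, 0, 0]}
    - {"offset": [0, 0, 11], "rotation": [0, 0, 0]}
    - {"offset": [0, 0, 0], "rotation": [0, 0, 0]}

```text
time: 9.38
tool_pos: [0.5834, 0.1679, 0.1403]
tool_rot: [-3.135, -0.022, -0.222]
contact_force: [-0.4, -0.4, 0.0]
opening: 0.0917
```

Call:
apply_moves:
  motion:
    - {"offset": [0, 0, 0], "rotation": [0, 0, 0]}
    - {"offset": [0, 0, 0], "rotation": [0, 0, 0]}
    - {"offset": [0, 0, 0], "rotation": [0, 0, 0]}
    - {"offset": [0, 0, 0], "rotation": [0, 0, 0]}
    - {"offset": [0, 0, 0], "rotation": [0, 0, 0]}
    - {"offset": [0, 0, 0], "rotation": [0, 0, 0]}
    - {"offset": [0, 0, 0], "rotation": [0, 0, 0]}
  grip: 1
  grip_force: 20

```text
time: 9.97
tool_pos: [0.5857, 0.1676, 0.1474]
tool_rot: [-3.132, -0.032, -0.221]
contact_force: [0.1, -0.1, 0.5]
opening: 0.0494
```

```bash
python3 - <<'E'
from h import *
o,p,R=cur(); print(o['time'],p,R,o['contact_force'],o['opening'])
snap('wrist','w6.png'); snap('side','s6.png')
E
```

```text
9.9667 [0.5857 0.1676 0.1474] [[ 0.9751 -0.2191  0.0331]
 [-0.2193 -0.9757  0.0027]
 [ 0.0317 -0.0099 -0.9994]] [ 0.1066 -0.0798  0.5345] 0.04942031867223874
```

View pics/w6.png

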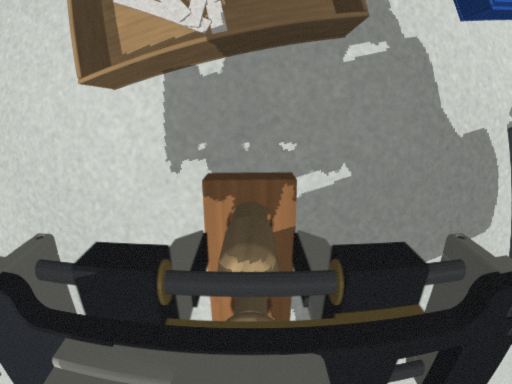

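```bash
python3 - <<'E'
from h import *
o,p,R=cur(); print(p,o['qvel'])
Rv=Ro.from_euler('xyz',[np.pi,0,-.22]).as_matrix()
plan(p,R,np.array([.582,.170,.127]),Rv,3,1)
E
```

```text
[0.5856 0.1676 0.1472] [ 0.0012  0.0047  0.0058  0.0009 -0.0008  0.0001]
3 dist 0.020637726229081048 rotdeg [-0.5593 -1.7982 -0.0576]
[{"offset": [-1.6, -0.4, 6.7], "rotation": [-0.003, -0.01, -0.0]}, {"offset": [-1.5, -0.5, 6.7], "rotation": [-0.003, -0.01, -0.0]}, {"offset": [-1.4, -0.5, 6.7], "rotation": [-0.003, -0.01, -0.0]}]
```

Call:
apply_moves:
  motion:
    - {"offset": [-1.6, -0.5, 7], "rotation": [-0.003, -0.01, 0]}
    - {"offset": [-1.5, -0.5, 7], "rotation": [-0.003, -0.01, 0]}
    - {"offset": [-1.4, -0.5, 7], "rotation": [-0.003, -0.01, 0]}
    - {"offset": [0, 0, 2], "rotation": [0, 0, 0]}
  grip: 0.45

```text
time: 10.4
tool_pos: [0.5816, 0.1704, 0.1221]
tool_rot: [3.142, 0.001, -0.221]
contact_force: [-0.1, -0.4, 0.5]
opening: 0.0506
```

```bash
python3 - <<'E'
from h import *
o,p,R=cur(); print(p,o['qvel'],o['tool_rot'],o['opening'])
Rv=Ro.from_euler('xyz',[np.pi,0,-.22]).as_matrix()
plan(p,R,np.array([.582,.170,.127]),Rv,3,1)
E
```

```text
[0.5816 0.1704 0.1221] [ 0.0004  0.0342  0.0185 -0.0015 -0.0559 -0.0009] [ 3.1415  0.0015 -0.221 ] 0.05058707931775633
3 dist 0.004947294340932984 rotdeg [ 0.0025  0.0834 -0.0554]
[{"offset": [0.2, 0.1, -1.6], "rotation": [0.0, 0.0, -0.0]}, {"offset": [0.2, 0.1, -1.6], "rotation": [0.0, 0.0, -0.0]}, {"offset": [0.2, 0.1, -1.6], "rotation": [0.0, 0.0, -0.0]}]
```

Call:
apply_moves:
  motion:
    - {"offset": [0, 0, -4], "rotation": [0, 0, 0]}
    - {"offset": [0, 0, -2], "rotation": [0, 0, 0]}
    - {"offset": [0, 0, 0], "rotation": [0, 0, 0]}
    - {"offset": [0, 0, 0], "rotation": [0, 0, 0]}
    - {"offset": [0, 0, 0], "rotation": [0, 0, 0]}
    - {"offset": [0, 0, 0], "rotation": [0, 0, 0]}
  grip: 1
  grip_force: 20

```text
time: 10.9
tool_pos: [0.5811, 0.1704, 0.1269]
tool_rot: [3.14, 0.004, -0.221]
contact_force: [-0.3, 0.2, -0.3]
opening: 0.0334
```

```bash
python3 - <<'E'
from h import *
o,p,R=cur(); print(p,o['tool_rot'],o['opening'],o['contact_force'])
E
```

```text
[0.5811 0.1704 0.1269] [ 3.1404  0.0044 -0.2209] 0.03337424519620493 [-0.2511  0.2153 -0.2772]
```

Call:
apply_moves:
  motion:
    - {"offset": [0, 0, -15], "rotation": [0, 0, 0]}
    - {"offset": [0, 0, -25], "rotation": [0, 0, 0]}
    - {"offset": [0, 0, -30], "rotation": [0, 0, 0]}
    - {"offset": [0, 0, -30], "rotation": [0, 0, 0]}
    - {"offset": [0, 0, -30], "rotation": [0, 0, 0]}
  grip_force: 25

```text
time: 11.32
tool_pos: [0.5782, 0.1697, 0.2535]
tool_rot: [3.134, 0.021, -0.221]
contact_force: [-0.1, 0.3, -0.8]
opening: 0.0334
```

```bash
python3 - <<'E'
from h import *
o,p,R=cur(); print(o['time'],p,o['tool_rot'],o['opening'],o['contact_force'],o['qpos'])
w=snap('wrist','w7.png'); s=snap('side','s7.png')
for q in ['handle','handle_grip']:
  for im in (w,s):
    for a in tip_of(q,im): print(q,a['score'],(R.T@(np.array(a['location'])-p)).round(4),a['location'])
E
```

```text
11.3167 [0.5782 0.1697 0.2535] [ 3.1338  0.0208 -0.2212] 0.03337752452246311 [-0.1023  0.2867 -0.7866] [0.1581 0.5249 1.341  0.0005 1.2978 1.9499]
handle 0.87 [-0.0043 -0.0006  0.116 ] [0.5716, 0.1708, 0.1376]
handle 0.5 [0.0065 0.0017 0.1084] [0.5818, 0.1663, 0.145]
handle_grip 0.72 [ 0.003  -0.0003  0.0461] [0.5802, 0.1692, 0.2074]
handle_grip 0.59 [ 0.005  -0.0011  0.0339] [0.5826, 0.1695, 0.2195]
```

View pics/w7.png

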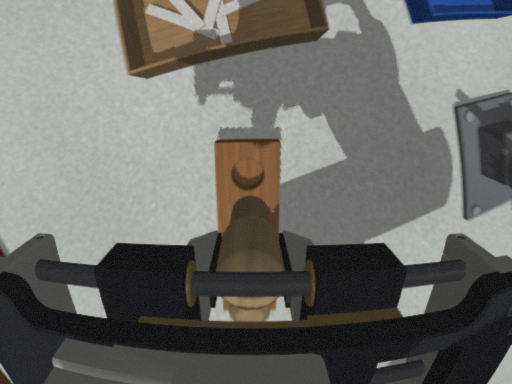

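View pics/s7.png

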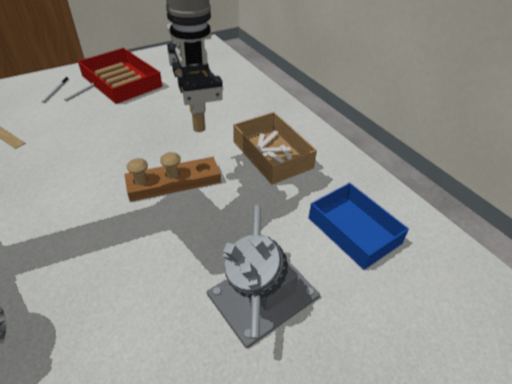

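```bash
python3 - <<'E'
from h import *
o,p,R=cur()
H=C+.187*zc; print(H)
w1=np.array([.52,.02,.34]); 
Rm=R@Ro.from_rotvec(Ro.from_matrix(R.T@Rt(0)).as_rotvec()*.5).as_matrix()
plan(p,R,w1,Rm); plan(w1,Rm,H,Rt(0))
E
```

```text
[ 0.428  -0.1962  0.3057]
5 dist 0.18344359781331365 rotdeg [ 1.9231 12.6026 -8.3359]
[{"offset": [-5.0, 32.0, -17.0], "rotation": [0.007, 0.044, -0.029]}, {"offset": [-5.0, 32.0, -18.0], "rotation": [0.007, 0.044, -0.029]}, {"offset": [-5.0, 31.0, -18.0], "rotation": [0.007, 0.044, -0.029]}, {"offset": [-6.0, 31.0, -19.0], "rotation": [0.007, 0.044, -0.029]}, {"offset": [-6.0, 31.0, -19.0], "rotation": [0.007, 0.044, -0.029]}]
6 dist 0.2374705779127647 rotdeg [ 1.9231 12.6026 -8.3359]
[{"offset": [-13.0, 37.0, 3.0], "rotation": [0.006, 0.037, -0.024]}, {"offset": [-14.0, 37.0, 2.0], "rotation": [0.006, 0.037, -0.024]}, {"offset": [-15.0, 36.0, 1.0], "rotation": [0.006, 0.037, -0.024]}, {"offset": [-16.0, 36.0, 0.0], "rotation": [0.006, 0.037, -0.024]}, {"offset": [-17.0, 36.0, -0.0], "rotation": [0.006, 0.037, -0.024]}, {"offset": [-18.0, 35.0, -1.0], "rotation": [0.006, 0.037, -0.024]}]
```

Call:
apply_moves:
  motion:
    - {"offset": [-5, 32, -20], "rotation": [0.007, 0.044, -0.029]}
    - {"offset": [-5, 32, -20], "rotation": [0.007, 0.044, -0.029]}
    - {"offset": [-5, 31, -20], "rotation": [0.007, 0.044, -0.029]}
    - {"offset": [-6, 31, -20], "rotation": [0.007, 0.044, -0.029]}
    - {"offset": [-6, 31, -20], "rotation": [0.007, 0.044, -0.029]}

```text
time: 12.03
tool_pos: [0.5171, 0.0196, 0.3343]
tool_rot: [-3.131, -0.176, -0.062]
contact_force: [0.3, -0.2, -0.0]
opening: 0.0335
```

```bash
python3 - <<'E'
from h import *
o,p,R=cur(); print(o['time'],p,o['opening'])
H=C+.187*zc
plan(p,R,H,Rt(0),8)
E
```

```text
12.0333 [0.5171 0.0196 0.3343] 0.03350908443419448
8 dist 0.23528033442627938 rotdeg [ 1.6899 13.9018 -7.5841]
[{"offset": [-10.0, 28.0, 2.0], "rotation": [0.004, 0.03, -0.017]}, {"offset": [-10.0, 27.0, 1.0], "rotation": [0.004, 0.03, -0.017]}, {"offset": [-11.0, 27.0, 1.0], "rotation": [0.004, 0.03, -0.017]}, {"offset": [-11.0, 27.0, 0.0], "rotation": [0.004, 0.03, -0.017]}, {"offset": [-12.0, 27.0, -0.0], "rotation": [0.004, 0.03, -0.017]}, {"offset": [-12.0, 27.0, -1.0], "rotation": [0.004, 0.03, -0.017]}, {"offset": [-13.0, 27.0, -1.0], "rotation": [0.004, 0.03, -0.017]}, {"offset": [-13.0, 26.0, -2.0], "rotation": [0.004, 0.03, -0.017]}]
```

Call:
apply_moves:
  motion:
    - {"offset": [-10, 28, 0], "rotation": [0.004, 0.03, -0.017]}
    - {"offset": [-10, 27, 0], "rotation": [0.004, 0.03, -0.017]}
    - {"offset": [-11, 27, 0], "rotation": [0.004, 0.03, -0.017]}
    - {"offset": [-11, 27, 0], "rotation": [0.004, 0.03, -0.017]}
    - {"offset": [-12, 27, 0], "rotation": [0.004, 0.03, -0.017]}
    - {"offset": [-12, 27, -1], "rotation": [0.004, 0.03, -0.017]}
    - {"offset": [-13, 27, -1], "rotation": [0.004, 0.03, -0.017]}
    - {"offset": [-13, 26, -2], "rotation": [0.004, 0.03, -0.017]}
    - {"offset": [0, 0, 0], "rotation": [0, 0, 0]}

```text
time: 12.78
tool_pos: [0.418, -0.2084, 0.3017]
tool_rot: [-3.139, -0.422, 0.082]
contact_force: [-0.0, -1.0, -0.6]
opening: 0.0334
```

```bash
cat >> h.py <<'E'
def inchuck(l=.117):
    o,p,R=cur(); b=p+l*R[:,2]-C
    print('t',round(o['time'],2),'bottom in chuck mm',(1000*np.array([b@xc,b@yc,b@zc])).round(1),'tilt x,y deg',np.degrees([-R[:,2]@xc,-R[:,2]@yc]).round(2),'F tool',(R.T@np.array(o['contact_force'])).round(1),'open',round(o['opening'],4))
    return o,p,R
E
python3 - <<'E'
from h import *
o,p,R=inchuck(); print(o['qpos'])
for c in ['scene','side','wrist']:
    im=snap(c,c+'8.png')
    for q in ['chuck_head','jaw_1','handle']:
        for a in tip_of(q,im):
            if a['score']>.4:
                b=np.array(a['location'])-C; print(c,q,round(a['score'],2),(1000*np.array([b@xc,b@yc,b@zc])).round(1))
plan(p,R,C+.187*zc,Rt(0),2,1)
E
```

```text
t 12.78 bottom in chuck mm [-11.3 -10.9  70.8] tilt x,y deg [-0.11 -0.28] F tool [-0.3  1.   0.5] open 0.0334
[-0.8053  0.0908  1.8928  0.4106  0.9255  0.4726]
scene chuck_head 0.6 [ 1.8 -2.8 -2.8]
scene jaw_1 0.71 [ -7.4 -15.1  -1.4]
scene jaw_1 0.67 [11.2 -2.5 -1.8]
scene jaw_1 0.57 [-4.8  6.1 -1.3]
scene handle 0.91 [ -5.8 -10.4  73.1]
side chuck_head 0.82 [ 0.2 -0.  -0.5]
side jaw_1 0.72 [ -1.7 -10.5   1.3]
side jaw_1 0.47 [10.  -1.3  2.7]
wrist chuck_head 0.97 [ 1.1 -1.8 -2.4]
wrist jaw_1 0.98 [ -3.  -11.6  -0.4]
wrist jaw_1 0.62 [ 8.1 -1.  -1.1]
wrist jaw_1 0.58 [-3.3  9.8 -5.4]
wrist handle 0.71 [-9.4 -5.8 74.3]
wrist handle 0.6 [ -23.6  374.5 -140.1]
wrist handle 0.57 [ -6.1  -6.4 141.8]
wrist handle 0.51 [-55.4 -75.1 -22.6]
2 dist 0.016283813367233366 rotdeg [-0.2816 -0.1157  0.344 ]
[{"offset": [5.8, -5.7, 0.4], "rotation": [-0.002, -0.001, 0.003]}, {"offset": [5.8, -5.7, 0.4], "rotation": [-0.002, -0.001, 0.003]}]
```

View pics/side8.png

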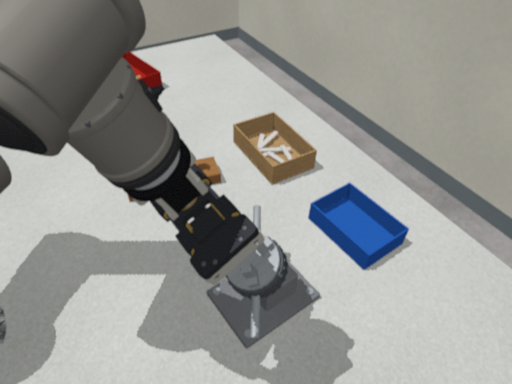

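View pics/wrist8.png

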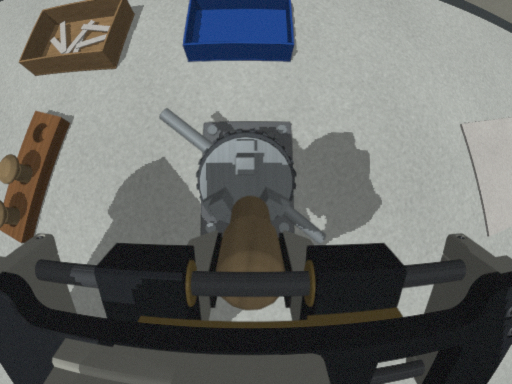

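View pics/scene8.png

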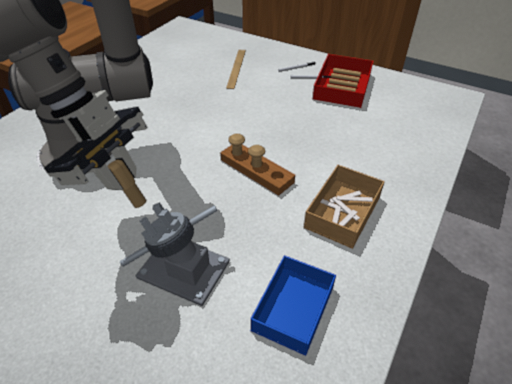

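Call:
apply_moves:
  motion:
    - {"offset": [5, -5, 5], "rotation": [-0.002, -0.001, 0]}
    - {"offset": [5, -4, 5], "rotation": [-0.002, 0, 0]}
    - {"offset": [1, -1, 2], "rotation": [0, 0, 0]}
    - {"offset": [0, 0, 0], "rotation": [0, 0, 0]}

```text
time: 13.72
tool_pos: [0.4364, -0.191, 0.2971]
tool_rot: [3.138, -0.423, 0.089]
contact_force: [-0.6, 0.4, -1.8]
opening: 0.0333
```

```bash
cat >> h.py <<'E'
def wproj(w,p,R,X):
    T=w['tool_from_camera']; q=(np.atleast_2d(X)-p)@R; q=(q-T[:3,3])@T[:3,:3]
    th=np.arctan2(np.hypot(q[:,0],q[:,1]),q[:,2]); ph=np.arctan2(q[:,1],q[:,0]); K=w['camera_matrix']
    return np.c_[K[0,2]+K[0,0]*th*np.cos(ph),K[1,2]+K[1,1]*th*np.sin(ph)]
def overlay(w,p,R,fn,l=.117,s=4,box=(170,110,330,260)):
    im=cv2.cvtColor(w['img'],cv2.COLOR_RGB2BGR); im=cv2.resize(im,None,fx=s,fy=s,interpolation=cv2.INTER_CUBIC)
    a=np.linspace(0,2*np.pi,90)[:,None]
    def ln(X,c): cv2.polylines(im,[((wproj(w,p,R,X)+.5)*s).astype(int)],False,c,1)
    ln(C+.046*(np.cos(a)*xc+np.sin(a)*yc),(0,0,255))
    ln(C-.01*zc+.05*(np.cos(a)*xc+np.sin(a)*yc),(0,165,255))
    ln(C+.014*(np.cos(a)*xc+np.sin(a)*yc),(0,255,0))
    b=p+l*R[:,2]; ln(b+.014*(np.cos(a)*R[:,0]+np.sin(a)*R[:,1]),(255,0,0))
    b=p+(l-.046)*R[:,2]; ln(b+.017*(np.cos(a)*R[:,0]+np.sin(a)*R[:,1]),(255,0,255))
    x0,y0,x1,y1=box; cv2.imwrite('pics/'+fn,im[y0*s:y1*s,x0*s:x1*s])
E
python3 - <<'E'
from h import *
o,p,R=inchuck()
w=read_camera('wrist'); overlay(w,p,R,'ov1.png')
E
```

```text
t 13.72 bottom in chuck mm [ 4.9  4.9 58.5] tilt x,y deg [-0.18 -0.12] F tool [-1.2 -0.4  1.4] open 0.0333
```

View pics/ov1.png

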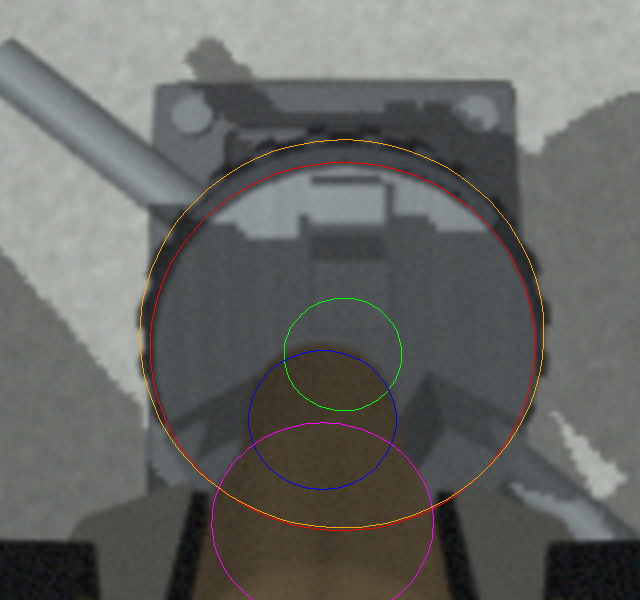

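Call:
apply_moves:
  motion:
    - {"offset": [-2, 2, 4], "rotation": [0, 0, 0]}
    - {"offset": [-1, 1, 3], "rotation": [0, 0, 0]}
    - {"offset": [0, 0, 0], "rotation": [0, 0, 0]}
    - {"offset": [0, 0, 0], "rotation": [0, 0, 0]}

```text
time: 14.1
tool_pos: [0.4367, -0.1943, 0.2886]
tool_rot: [3.138, -0.423, 0.089]
contact_force: [-0.4, -0.1, -0.8]
opening: 0.0333
```

```bash
python3 - <<'E'
from h import *
o,p,R=inchuck();print(o['qvel'])
w=read_camera('wrist'); overlay(w,p,R,'ov2.png')
inchuck()
E
```

```text
t 14.1 bottom in chuck mm [ 1.4  1.5 50.7] tilt x,y deg [-0.16 -0.14] F tool [-0.7  0.1  0.6] open 0.0333
[-0.0058  0.0072  0.0054  0.0017 -0.0055 -0.0044]
t 14.15 bottom in chuck mm [ 1.4  1.5 50.7] tilt x,y deg [-0.16 -0.14] F tool [-0.7 -0.1  0.6] open 0.0331
```

View pics/ov2.png

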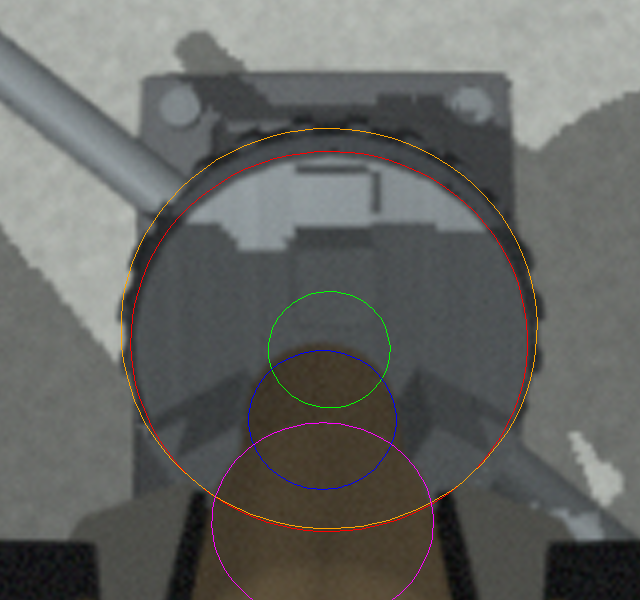

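Call:
apply_moves:
  motion:
    - {"offset": [-1.2, 0.8, 6], "rotation": [0, 0, 0]}
    - {"offset": [-0.5, 0.2, 8], "rotation": [0, 0, 0]}
    - {"offset": [0, 0, 6], "rotation": [0, 0, 0]}
    - {"offset": [0, 0, 0], "rotation": [0, 0, 0]}
    - {"offset": [0, 0, 0], "rotation": [0, 0, 0]}

```text
time: 14.57
tool_pos: [0.4439, -0.1953, 0.2674]
tool_rot: [3.138, -0.423, 0.088]
contact_force: [0.4, 1.0, -0.5]
opening: 0.0332
```

```bash
python3 - <<'E'
from h import *
o,p,R=inchuck()
w=read_camera('wrist'); overlay(w,p,R,'ov3.png')
E
```

```text
t 14.57 bottom in chuck mm [-0.8 -0.1 28.5] tilt x,y deg [-0.14 -0.11] F tool [ 0.2 -0.9  0.6] open 0.0332
```

View pics/ov3.png

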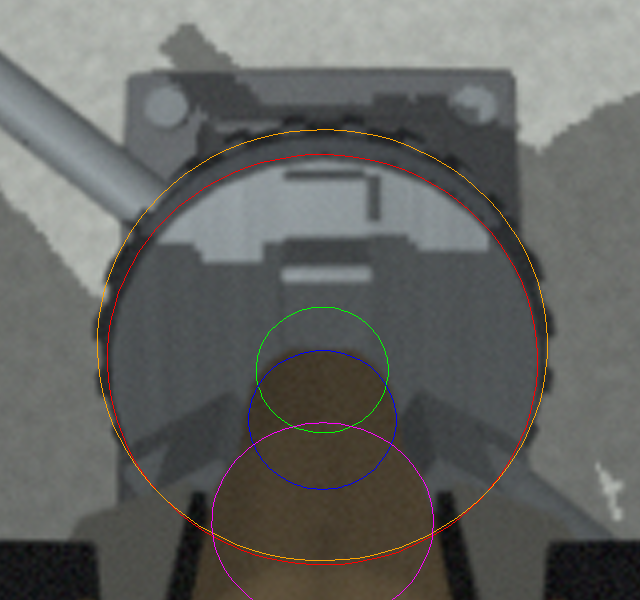

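Call:
apply_moves:
  motion:
    - {"offset": [0, 0, 6], "rotation": [0, 0, 0]}
    - {"offset": [0, 0, 8], "rotation": [0, 0, 0]}
    - {"offset": [0, 0, 6], "rotation": [0, 0, 0]}
    - {"offset": [0, 0, 0], "rotation": [0, 0, 0]}
    - {"offset": [0, 0, 0], "rotation": [0, 0, 0]}

```text
time: 15.03
tool_pos: [0.4531, -0.1945, 0.2474]
tool_rot: [3.138, -0.423, 0.088]
contact_force: [0.6, 0.3, -0.7]
opening: 0.0331
```

```bash
python3 - <<'E'
from h import *
o,p,R=inchuck()
E
```

```text
t 15.03 bottom in chuck mm [-0.5 -0.   6.4] tilt x,y deg [-0.16 -0.1 ] F tool [ 0.3 -0.3  0.9] open 0.0331
```

Call:
apply_moves:
  motion:
    - {"offset": [0, 0, 2], "rotation": [0, 0, 0]}
    - {"offset": [0, 0, 2], "rotation": [0, 0, 0]}
    - {"offset": [0, 0, 1], "rotation": [0, 0, 0]}
    - {"offset": [0, 0, 1], "rotation": [0, 0, 0]}

```text
time: 15.37
tool_pos: [0.4559, -0.1944, 0.2417]
tool_rot: [3.138, -0.423, 0.088]
contact_force: [0.4, -0.4, -1.2]
opening: 0.0328
```

```bash
python3 - <<'E'
from h import *
o,p,R=inchuck()
E
```

```text
t 15.37 bottom in chuck mm [-0.2 -0.1  0.1] tilt x,y deg [-0.18 -0.08] F tool [-0.1  0.5  1.3] open 0.0328
```

Call:
apply_moves:
  motion:
    - {"offset": [0, 0, 1], "rotation": [0, 0, 0]}
    - {"offset": [0, 0, 1], "rotation": [0, 0, 0]}

```text
time: 15.53
tool_pos: [0.4568, -0.1945, 0.2411]
tool_rot: [3.136, -0.424, 0.089]
contact_force: [-13.7, 1.9, 20.4]
opening: 0.0331
```

```bash
python3 - <<'E'
from h import *
o,p,R=inchuck()
E
```

```text
t 15.53 bottom in chuck mm [ 0.5 -0.4 -0.8] tilt x,y deg [-0.25 -0.04] F tool [ -3.9  -3.  -24.2] open 0.0331
```

Call:
apply_moves:
  motion:
    - {"offset": [0, 0, -0.4], "rotation": [0, 0, 0]}
    - {"offset": [0, 0, 0], "rotation": [0, 0, 0]}
    - {"offset": [0, 0, 0], "rotation": [0, 0, 0]}

```text
time: 15.78
tool_pos: [0.4567, -0.1946, 0.2423]
tool_rot: [3.135, -0.426, 0.09]
contact_force: [0.9, -0.0, -1.0]
opening: 0.0329
```

```bash
python3 - <<'E'
from h import *
o,p,R=inchuck()
E
```

```text
t 15.78 bottom in chuck mm [ 1.  -0.6  0.4] tilt x,y deg [-0.33  0.02] F tool [0.4 0.1 1.3] open 0.0329
```

Call:
apply_moves:
  motion:
    - {"offset": [0, 0, 0], "rotation": [0, 0, 0]}
    - {"offset": [0, 0, 0], "rotation": [0, 0, 0]}
    - {"offset": [0, 0, 0], "rotation": [0, 0, 0]}
    - {"offset": [0, 0, 0], "rotation": [0, 0, 0]}
    - {"offset": [0, 0, 0], "rotation": [0, 0, 0]}
    - {"offset": [0, 0, 0], "rotation": [0, 0, 0]}
  grip: 0.2

```text
time: 16.28
tool_pos: [0.457, -0.1949, 0.2423]
tool_rot: [3.135, -0.426, 0.09]
contact_force: [-0.3, 0.1, 0.5]
opening: 0.0688
```

```bash
python3 - <<'E'
from h import *
o,p,R=inchuck()
w=snap('wrist','w9.png')
E
```

```text
t 16.28 bottom in chuck mm [ 1.4 -0.9  0.2] tilt x,y deg [-0.36  0.05] F tool [-0.  -0.1 -0.6] open 0.0688
```

View pics/w9.png

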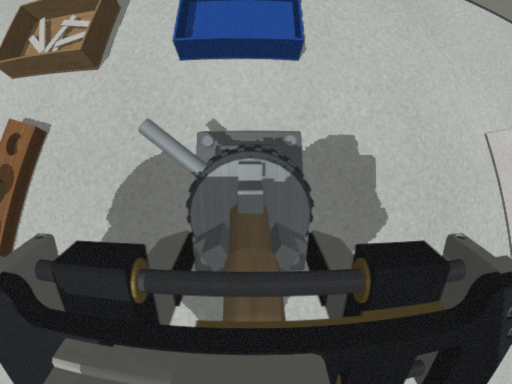

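Call:
apply_moves:
  motion:
    - {"offset": [0, 0, -12], "rotation": [0, 0, 0]}
    - {"offset": [0, 0, -20], "rotation": [0, 0, 0]}
    - {"offset": [0, 0, -25], "rotation": [0, 0, 0]}
    - {"offset": [0, 0, -25], "rotation": [0, 0, 0]}
    - {"offset": [0, 0, -15], "rotation": [0, 0, 0]}

```text
time: 16.75
tool_pos: [0.4152, -0.1967, 0.3298]
tool_rot: [-3.141, -0.419, 0.088]
contact_force: [0.0, 0.1, 0.0]
opening: 0.0737
```

```bash
python3 - <<'E'
from h import *
o,p,R=inchuck(); print(o['qpos'])
w=snap('wrist','w10.png'); s=snap('scene','s10.png'); d=snap('side','d10.png')
for c,im in (('w',w),('s',s),('d',d)):
    for q in ['bar_1','handle','handle_grip']:
        for a in tip_of(q,im):
            if a['score']>.4:
                b=np.array(a['location'])-C; print(c,q,round(a['score'],2),(1000*np.array([b@xc,b@yc,b@zc])).round(1),np.degrees(np.arctan2(b@yc,b@xc)).round(1))
E
```

```text
t 16.75 bottom in chuck mm [-2.   1.2 97.2] tilt x,y deg [ 0.07 -0.35] F tool [ 0.1 -0.1 -0. ] open 0.0737
[-0.7874  0.0456  1.8582  0.3821  0.9952  0.5246]
w bar_1 0.82 [-54.8 -75.7 -24.5] -125.9
w bar_1 0.7 [ 60.5  75.8 -22.4] 51.4
w bar_1 0.65 [ -2.4 -10.5   0.1] -102.7
w bar_1 0.62 [ 209.3   16.5 -241.7] 4.5
w handle_grip 0.86 [-23.2  -1.1  69.8] -177.3
s bar_1 0.86 [-60.7 -76.1 -28.1] -128.6
s bar_1 0.69 [ 60.8  71.2 -24.4] 49.5
s handle 0.56 [ 7.1  1.  10. ] 8.2
s handle_grip 0.81 [-19.5  -1.6  70.3] -175.2
d bar_1 0.65 [ 54.6  72.9 -26. ] 53.2
d bar_1 0.62 [-60.7 -75.5 -28.2] -128.8
d handle 0.98 [ 3.6 -1.2  7.4] -18.7
```

View pics/s10.png

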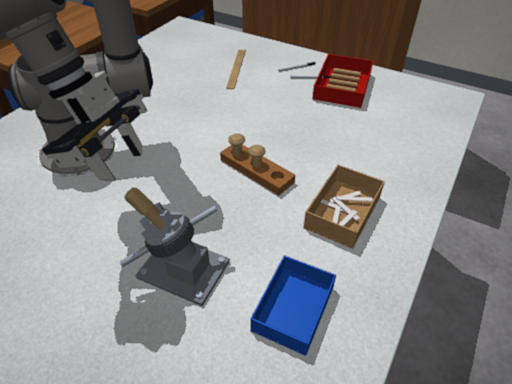

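View pics/w10.png

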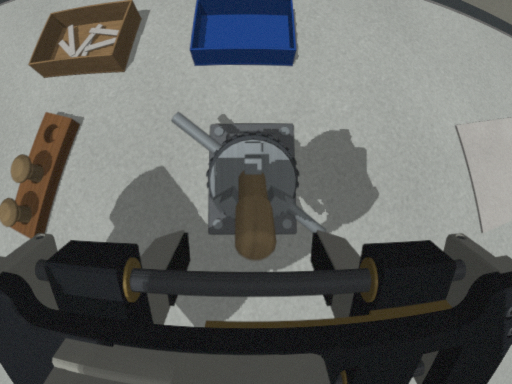

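```bash
python3 - <<'E'
from h import *
o,p,R=cur()
th=np.radians(51); r=xc*np.cos(th)+yc*np.sin(th); B=C-.025*zc+.095*r
p1=B+.20*zc; plan(p,R,p1,Rt(th))
print((p1-C)@zc, p1)
E
```

```text
8 dist 0.10273568250234856 rotdeg [ -0.5241  -0.0525 -50.3576]
[{"offset": [8.0, -9.0, 5.0], "rotation": [-0.001, -0.0, -0.11]}, {"offset": [9.0, -8.0, 5.0], "rotation": [-0.001, -0.0, -0.11]}, {"offset": [10.0, -7.0, 5.0], "rotation": [-0.001, -0.0, -0.11]}, {"offset": [10.0, -6.0, 5.0], "rotation": [-0.001, -0.0, -0.11]}, {"offset": [11.0, -5.0, 5.0], "rotation": [-0.001, -0.0, -0.11]}, {"offset": [11.0, -4.0, 5.0], "rotation": [-0.001, -0.0, -0.11]}, {"offset": [12.0, -2.0, 5.0], "rotation": [-0.001, -0.0, -0.11]}, {"offset": [12.0, -1.0, 5.0], "rotation": [-0.001, -0.0, -0.11]}]
0.17500000000000004 [ 0.4817 -0.1181  0.3192]
```

Call:
apply_moves:
  motion:
    - {"offset": [8, -9, 0], "rotation": [0, 0, -0.11]}
    - {"offset": [9, -8, 0], "rotation": [0, 0, -0.11]}
    - {"offset": [10, -7, 0], "rotation": [0, 0, -0.11]}
    - {"offset": [10, -6, 3], "rotation": [0, 0, -0.11]}
    - {"offset": [11, -5, 5], "rotation": [0, 0, -0.11]}
    - {"offset": [11, -4, 8], "rotation": [0, 0, -0.11]}
    - {"offset": [10, -2, 8], "rotation": [0, 0, -0.11]}
    - {"offset": [8, -1, 6], "rotation": [0, 0, -0.1]}
    - {"offset": [0, 0, 0], "rotation": [0, 0, 0]}
  grip: 0.67

```text
time: 18.1
tool_pos: [0.4772, -0.119, 0.3218]
tool_rot: [2.809, -0.254, 1.041]
contact_force: [-0.8, 0.2, -0.2]
opening: 0.0304
```

```bash
python3 - <<'E'
from h import *
o,p,R=rel()
th=np.radians(51); r=xc*np.cos(th)+yc*np.sin(th); B=C-.025*zc+.095*r
plan(p,R,B+.12*zc,Rt(th),3)
w=snap('wrist','w11.png')
E
```

```text
t 18.1 rad 0.09285151182136323 h 0.1322254805990198 th 52.544848783111185 toolx th 52.7795611994173 tilt 0.5843175585602193
F tool [-0.2839 -0.7906 -0.1827] open 0.03044687388368782 q [-0.5242  0.0974  1.8235  0.3052  0.8994 -0.1036]
3 dist 0.0842823051205307 rotdeg [-0.5239 -0.2587  1.7808]
[{"offset": [1.0, 1.0, 28.0], "rotation": [-0.003, -0.002, 0.01]}, {"offset": [1.0, 1.0, 28.0], "rotation": [-0.003, -0.002, 0.01]}, {"offset": [1.0, 1.0, 28.0], "rotation": [-0.003, -0.002, 0.01]}]
```

View pics/w11.png

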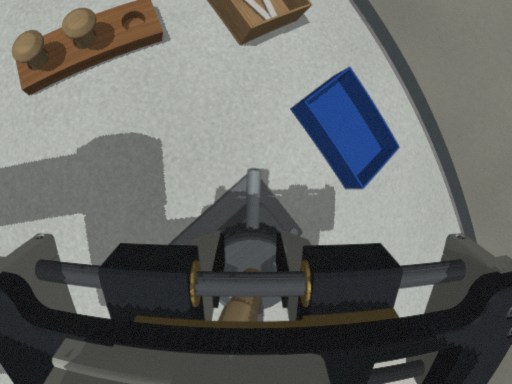

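Call:
apply_moves:
  motion:
    - {"offset": [1, 0.5, 25], "rotation": [-0.003, -0.002, 0]}
    - {"offset": [1, 0.5, 30], "rotation": [-0.003, -0.002, 0]}
    - {"offset": [1, 0, 30], "rotation": [-0.003, -0.002, 0]}
    - {"offset": [0, 0, 30], "rotation": [0, 0, 0]}
    - {"offset": [0, 0, 15], "rotation": [0, 0, 0]}
    - {"offset": [0, 0, 0], "rotation": [0, 0, 0]}

```text
time: 18.65
tool_pos: [0.5346, -0.1172, 0.2037]
tool_rot: [2.797, -0.255, 1.012]
contact_force: [0.1, 0.4, -0.3]
opening: 0.0306
```

```bash
python3 - <<'E'
from h import *
o,p,R=rel()
th=np.radians(51); r=xc*np.cos(th)+yc*np.sin(th); B=C-.025*zc+.095*r
plan(p,R,B+.047*zc,Rt(th),2)
E
```

```text
t 18.65 rad 0.09326554633245662 h 0.0010198264799644297 th 48.988596493539596 toolx th 51.2479605850774 tilt 0.6092945074088508
F tool [ 0.3171 -0.3053  0.2933] open 0.030552694241977547 q [-0.4495  0.3366  1.8851  0.376   0.5739 -0.1279]
2 dist 0.02621875922373492 rotdeg [0.5838 0.1743 0.2489]
[{"offset": [1.0, -2.0, 13.0], "rotation": [0.005, 0.002, 0.002]}, {"offset": [1.0, -1.0, 13.0], "rotation": [0.005, 0.002, 0.002]}]
```

Call:
apply_moves:
  motion:
    - {"offset": [1, -1.5, 11], "rotation": [0.005, 0.002, 0]}
    - {"offset": [0.5, -1, 12], "rotation": [0.005, 0.002, 0]}
    - {"offset": [0, 0, 0], "rotation": [0, 0, 0]}

```text
time: 18.9
tool_pos: [0.543, -0.1155, 0.1826]
tool_rot: [2.808, -0.261, 1.006]
contact_force: [-0.5, -0.7, 0.1]
opening: 0.0302
```

```bash
python3 - <<'E'
from h import *
arc(66,4,off=-3)
E
```

```text
t 18.9 rad 0.0936870492247312 h -0.02173255598516417 th 50.11779487933346 toolx th 50.793646633102625 tilt 0.0504438003797331
F tool [-0.7671  0.0666 -0.2572] open 0.030182623026671896 q [-0.4412  0.3834  1.8841  0.4041  0.5395 -0.1454]
[{"offset": [0.2, -6.5, 0.8], "rotation": [0.0, -0.0, -0.053]}, {"offset": [0.1, -6.5, 0.8], "rotation": [0.0, -0.0, -0.053]}, {"offset": [-0.0, -6.6, 0.8], "rotation": [0.0, -0.0, -0.053]}, {"offset": [-0.1, -6.6, 0.8], "rotation": [0.0, -0.0, -0.053]}]
```

Call:
apply_moves:
  motion:
    - {"offset": [-0.5, -6, 0.8], "rotation": [0, 0, -0.06]}
    - {"offset": [-0.7, -6, 0.6], "rotation": [0, 0, -0.06]}
    - {"offset": [-0.8, -6, 0.4], "rotation": [0, 0, -0.06]}
    - {"offset": [-0.8, -5, 0], "rotation": [0, 0, -0.06]}
    - {"offset": [0, 0, 0], "rotation": [0, 0, 0]}
  grip: 0.75

```text
time: 19.32
tool_pos: [0.5268, -0.1096, 0.1785]
tool_rot: [2.743, -0.174, 1.239]
contact_force: [-1.0, 0.3, -0.3]
opening: 0.0229
```

```bash
python3 - <<'E'
from h import *
arc(76,4,off=0)
d=snap('side','d12.png'); s=snap('scene','s12.png')
for c,im in (('s',s),('d',d)):
    for q in ['bar_1','handle','handle_grip']:
        for a in tip_of(q,im):
            if a['score']>.4:
                b=np.array(a['location'])-C; print(c,q,round(a['score'],2),(1000*np.array([b@xc,b@yc,b@zc])).round(1),np.degrees(np.arctan2(b@yc,b@xc)).round(1))
cv2.imwrite('pics/z12.png',np.hstack([cv2.resize(im['img'][:,:,::-1][y:y+150,x:x+150],(400,400),interpolation=2) for im,x,y in((s,90,150),(d,180,180))]))
E
```

```text
t 19.32 rad 0.09041596579483237 h -0.0190429224185385 th 60.4046511233334 toolx th 64.78242301979664 tilt 0.8376213976064839
F tool [-0.0937 -1.0897 -0.1732] open 0.02292989147799782 q [-0.4443  0.3615  1.9426  0.4409  0.4935 -0.4317]
[{"offset": [1.4, -6.0, 1.4], "rotation": [0.004, 0.001, -0.049]}, {"offset": [1.3, -6.1, 1.4], "rotation": [0.004, 0.001, -0.049]}, {"offset": [1.2, -6.2, 1.4], "rotation": [0.004, 0.001, -0.049]}, {"offset": [1.0, -6.3, 1.5], "rotation": [0.004, 0.001, -0.049]}]
s bar_1 0.61 [ 50.3  79.3 -25.6] 57.6
s bar_1 0.57 [-49.1 -81.  -25.9] -121.2
s handle 0.74 [4.8 0.4 6.4] 4.5
s handle_grip 0.59 [-16.6  -0.5  73.3] -178.2
d bar_1 0.83 [ 46.   81.1 -28.7] 60.4
d bar_1 0.66 [-20.7  -0.9  78.2] -177.5
d bar_1 0.58 [-2.2  1.2  2.2] 151.1
d bar_1 0.57 [-51.5 -79.9 -25. ] -122.8
d handle 0.97 [ 2.7 -2.7  4.1] -44.3
d handle_grip 0.77 [-17.4  -0.9  76.9] -177.1
```

View pics/z12.png

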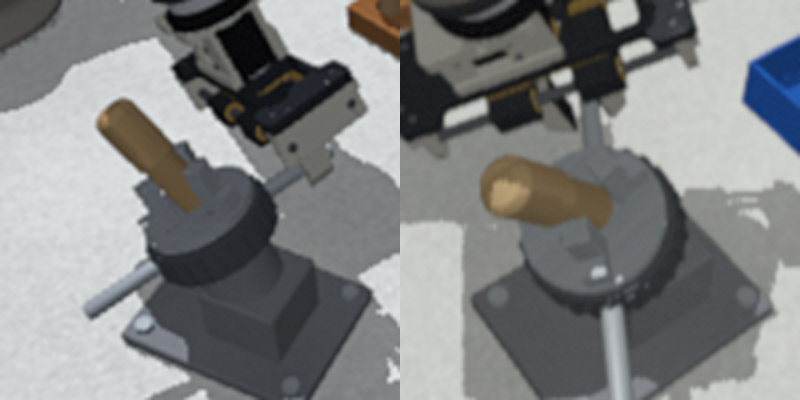

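Call:
apply_moves:
  motion:
    - {"offset": [0.8, -5, 1.2], "rotation": [0.004, 0, -0.045]}
    - {"offset": [0.6, -6, 1], "rotation": [0.004, 0, -0.06]}
    - {"offset": [0.2, -6, 0.5], "rotation": [0.004, 0, -0.06]}
    - {"offset": [0, -5, 0], "rotation": [0.004, 0, -0.05]}
    - {"offset": [0, 0, 0], "rotation": [0, 0, 0]}

```text
time: 20.13
tool_pos: [0.5135, -0.1036, 0.17]
tool_rot: [2.722, -0.084, 1.442]
contact_force: [0.8, -0.2, -0.3]
opening: 0.0232
```

```bash
python3 - <<'E'
from h import *
arc(85,4,off=0)
E
```

```text
t 20.13 rad 0.09039675941507251 h -0.021508706814579538 th 71.17434316654446 toolx th 77.40519153131109 tilt 0.6019640912847178
F tool [-0.1514  0.6925  0.5893] open 0.02318720866468027 q [-0.4431  0.3555  1.9849  0.4599  0.4634 -0.6752]
[{"offset": [1.5, -5.3, 0.8], "rotation": [0.002, 0.002, -0.033]}, {"offset": [1.4, -5.4, 0.8], "rotation": [0.002, 0.002, -0.033]}, {"offset": [1.2, -5.5, 0.8], "rotation": [0.002, 0.002, -0.033]}, {"offset": [1.1, -5.6, 0.9], "rotation": [0.002, 0.002, -0.033]}]
```

Call:
apply_moves:
  motion:
    - {"offset": [1, -4, 0.8], "rotation": [0.002, 0.002, -0.02]}
    - {"offset": [1, -4, 0.8], "rotation": [0.002, 0.002, -0.03]}
    - {"offset": [0.5, -4, 0.5], "rotation": [0, 0, -0.03]}
    - {"offset": [0.3, -3, 0], "rotation": [0, 0, -0.03]}

```text
time: 20.47
tool_pos: [0.5047, -0.1012, 0.165]
tool_rot: [2.71, -0.04, 1.539]
contact_force: [1.8, 1.5, 0.2]
opening: 0.0227
```

```bash
python3 - <<'E'
from h import *
arc(85,4,off=0)
d=snap('side','d13.png'); s=snap('scene','s13.png')
cv2.imwrite('pics/z13.png',np.hstack([cv2.resize(im['img'][:,:,::-1][y:y+150,x:x+150],(400,400),interpolation=2) for im,x,y in((s,90,150),(d,180,180))]))
for c,im in (('s',s),('d',d)):
    for q in ['bar_1','handle','handle_grip']:
        for a in tip_of(q,im):
            if a['score']>.4:
                b=np.array(a['location'])-C; print(c,q,round(a['score'],2),(1000*np.array([b@xc,b@yc,b@zc])).round(1),np.degrees(np.arctan2(b@yc,b@xc)).round(1))
E
```

```text
t 20.47 rad 0.09076659559355882 h -0.02261596353565658 th 77.50767804246577 toolx th 83.46921278845731 tilt 0.9031158506242828
F tool [1.6054 1.5884 0.6252] open 0.02271543668803132 q [-0.4478  0.3505  2.0174  0.4982  0.436  -0.8253]
[{"offset": [1.2, -2.7, 0.5], "rotation": [0.003, 0.002, -0.007]}, {"offset": [1.2, -2.8, 0.6], "rotation": [0.003, 0.002, -0.007]}, {"offset": [1.1, -2.9, 0.6], "rotation": [0.003, 0.002, -0.007]}, {"offset": [1.0, -2.9, 0.6], "rotation": [0.003, 0.002, -0.007]}]
s bar_1 0.82 [-26.2 -93.8 -28.1] -105.6
s bar_1 0.72 [ 25.7  88.6 -25.9] 73.8
s handle 0.64 [2.  1.2 7.1] 31.2
s handle_grip 0.97 [-7.4 -1.4 72.2] -169.4
d bar_1 0.89 [ 22.2  91.9 -28.7] 76.4
d bar_1 0.63 [-26.5 -91.5 -25. ] -106.1
d handle 0.76 [-0.3 -2.   2.2] -97.9
d handle_grip 0.58 [-8.2 -0.2 76.5] -178.6
```

View pics/z13.png

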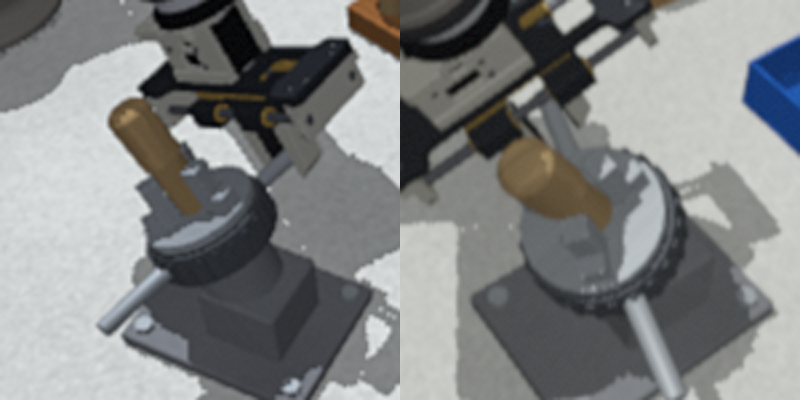

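Call:
apply_moves:
  motion:
    - {"offset": [0.5, -3, 0.5], "rotation": [0.003, 0.002, -0.01]}
    - {"offset": [0.5, -3, 0.5], "rotation": [0.003, 0.002, -0.01]}
    - {"offset": [0.5, -2.5, 0], "rotation": [0, 0, -0.01]}

```text
time: 21.12
tool_pos: [0.4978, -0.0997, 0.161]
tool_rot: [2.714, -0.029, 1.569]
contact_force: [2.3, -1.4, 1.9]
opening: 0.0234
```

```bash
python3 - <<'E'
from h import *
rel()
E
```

```text
t 21.12 rad 0.09148305315945657 h -0.023525272643557592 th 82.72731503330085 toolx th 85.29207941883689 tilt 0.5724343589628096
F tool [-1.2957  2.9367 -0.7879] open 0.02337625437370193 q [-0.4528  0.3489  2.0357  0.5152  0.4287 -0.8805]
```

Call:
apply_moves:
  motion:
    - {"offset": [0.3, -2.5, 0.3], "rotation": [0.002, 0.002, -0.01]}
    - {"offset": [0.3, -2.5, 0.3], "rotation": [0.002, 0.002, -0.02]}

```text
time: 21.28
tool_pos: [0.493, -0.0992, 0.1582]
tool_rot: [2.717, -0.02, 1.6]
contact_force: [1.8, -2.0, 2.4]
opening: 0.0231
```

```bash
python3 - <<'E'
from h import *
rel()
E
```

```text
t 21.28 rad 0.09202105690740513 h -0.024125145870167716 th 86.28085842564029 toolx th 87.12160525605368 tilt 0.2893905580840608
F tool [-1.9938  2.5911 -1.542 ] open 0.023106202947114282 q [-0.458   0.3483  2.0473  0.5284  0.4263 -0.9314]
```

Call:
apply_moves:
  motion:
    - {"offset": [0, -2, 0], "rotation": [0, 0, -0.02]}
    - {"offset": [0, -2, 0], "rotation": [0, 0, -0.02]}

```text
time: 21.45
tool_pos: [0.4889, -0.0993, 0.1564]
tool_rot: [2.717, -0.002, 1.639]
contact_force: [2.8, 1.0, 3.4]
opening: 0.0228
```

```bash
python3 - <<'E'
from h import *
rel()
E
```

```text
t 21.45 rad 0.09200933851218744 h -0.024122970783777307 th 89.0896646173885 toolx th 89.57516577322089 tilt 0.2847832135074652
F tool [ 0.8344  3.993  -1.9635] open 0.022849427127209252 q [-0.4631  0.3464  2.0591  0.5423  0.4198 -0.9935]
```

Call:
apply_moves:
  motion:
    - {"offset": [0, -1.5, 0], "rotation": [0, 0, -0.01]}
    - {"offset": [0, -1.5, 0], "rotation": [0, 0, -0.01]}

```text
time: 21.62
tool_pos: [0.4868, -0.0995, 0.1556]
tool_rot: [2.715, 0.007, 1.658]
contact_force: [8.2, 4.4, 0.8]
opening: 0.023
```

```bash
python3 - <<'E'
from h import *
rel()
d=snap('side','d14.png'); s=snap('scene','s14.png')
cv2.imwrite('pics/z14.png',np.hstack([cv2.resize(im['img'][:,:,::-1][y:y+150,x:x+150],(400,400),interpolation=2) for im,x,y in((s,90,150),(d,180,180))]))
for c,im in (('s',s),('d',d)):
    for q in ['bar_1','handle','handle_grip']:
        for a in tip_of(q,im):
            if a['score']>.4:
                b=np.array(a['location'])-C; print(c,q,round(a['score'],2),(1000*np.array([b@xc,b@yc,b@zc])).round(1),np.degrees(np.arctan2(b@yc,b@xc)).round(1))
E
```

```text
t 21.62 rad 0.09192827686328128 h -0.023962492008273006 th 90.40239405650726 toolx th 90.81553513514872 tilt 0.41272380851219104
F tool [3.6222 8.0998 2.8119] open 0.02297972184139627 q [-0.4664  0.3448  2.0662  0.555   0.4146 -1.0311]
s bar_1 0.62 [  6.4  92.  -25.8] 86.0
s bar_1 0.62 [ -6.8 -96.  -27.4] -94.1
s handle 0.83 [3.4 0.7 5. ] 12.1
s handle_grip 0.69 [-1.6 -2.5 71. ] -121.6
d bar_1 0.86 [ -4.1 -92.4 -27. ] -92.5
d bar_1 0.84 [  1.6  93.  -25.3] 89.0
d handle 0.73 [-3.6 -1.5  0.7] -157.1
d handle_grip 0.56 [-1.9 -1.9 76.6] -133.8
```

View pics/z14.png

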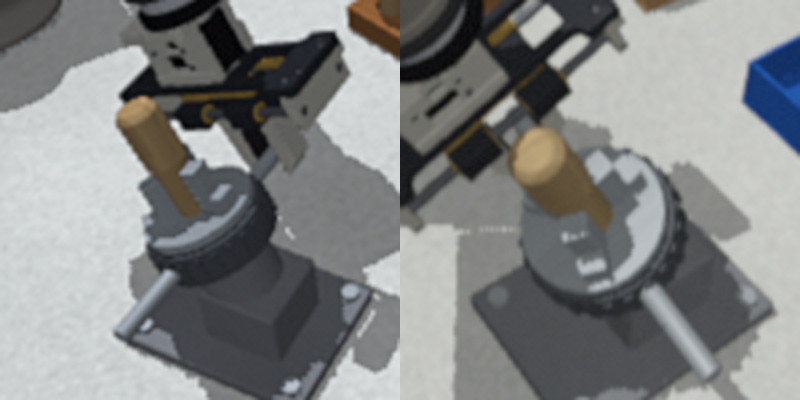

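Call:
apply_moves:
  motion:
    - {"offset": [-0.5, -2.5, -0.5], "rotation": [0, 0, 0]}
    - {"offset": [-0.5, -2.5, -0.5], "rotation": [0, 0, 0]}

```text
time: 22.18
tool_pos: [0.484, -0.1004, 0.1552]
tool_rot: [2.711, 0.007, 1.659]
contact_force: [15.9, 6.4, -2.6]
opening: 0.0231
```

```bash
python3 - <<'E'
from h import *
rel()
E
```

```text
t 22.18 rad 0.09136398990691863 h -0.023169835123546964 th 92.07054365875125 toolx th 90.82550343683714 tilt 0.5995977021335164
F tool [ 5.0226 13.8721  9.2112] open 0.023106591734541 q [-0.473   0.3419  2.075   0.5736  0.4108 -1.0555]
```

Call:
apply_moves:
  motion:
    - {"offset": [0, -1.5, 0], "rotation": [0, 0, 0]}
    - {"offset": [0, -1, 0], "rotation": [0, 0, 0]}

```text
time: 22.35
tool_pos: [0.4839, -0.1004, 0.1551]
tool_rot: [2.707, 0.007, 1.659]
contact_force: [9.2, 2.3, 0.7]
opening: 0.0229
```

```bash
python3 - <<'E'
from h import *
rel()
E
```

```text
t 22.35 rad 0.09132099875251777 h -0.023203923645047034 th 92.03951255735925 toolx th 90.85245760731512 tilt 0.8467722796014713
F tool [1.434  8.749  3.2983] open 0.022922613004453172 q [-0.4744  0.3415  2.0783  0.5868  0.4064 -1.07  ]
```

Call:
apply_moves:
  motion:
    - {"offset": [0, -2.5, 0], "rotation": [0, 0, 0]}
    - {"offset": [0, -3, 0], "rotation": [0, 0, 0]}

```text
time: 22.52
tool_pos: [0.4822, -0.1005, 0.1544]
tool_rot: [2.701, 0.008, 1.659]
contact_force: [18.3, 8.6, -1.5]
opening: 0.0233
```

```bash
python3 - <<'E'
from h import *
rel()
E
```

```text
t 22.52 rad 0.09138875607892456 h -0.023181678849973218 th 92.99320920372372 toolx th 90.89002803907678 tilt 1.2061013194937142
F tool [ 6.9679 16.5232  9.4016] open 0.023271753937245038 q [-0.4784  0.3403  2.0871  0.6126  0.3985 -1.0997]
```

Tightened to about 16 N at the bar. Next I ease off, widen the fingers, back away and look.

Call:
apply_moves:
  motion:
    - {"offset": [0, 2, 0], "rotation": [0, 0, 0]}
    - {"offset": [0, 2, 0], "rotation": [0, 0, 0]}
    - {"offset": [0, 0, 0], "rotation": [0, 0, 0]}
    - {"offset": [0, 0, 0], "rotation": [0, 0, 0]}
  grip: 0.6

```text
time: 22.85
tool_pos: [0.4849, -0.099, 0.1547]
tool_rot: [2.704, 0.006, 1.662]
contact_force: [0.4, 0.6, -0.6]
opening: 0.0366
```

```bash
python3 - <<'E'
from h import *
rel()
E
```

```text
t 22.85 rad 0.09273144156242988 h -0.024011964671568787 th 91.41639920448341 toolx th 90.97356274932898 tilt 1.026231087681863
F tool [0.5172 0.1463 0.699 ] open 0.03662870597260332 q [-0.4725  0.3432  2.0787  0.5989  0.4049 -1.0819]
```

Call:
apply_moves:
  motion:
    - {"offset": [1, 0, -15], "rotation": [0, 0, 0]}
    - {"offset": [2, 0, -25], "rotation": [0, 0, 0]}
    - {"offset": [2, 0, -30], "rotation": [0, 0, 0]}
    - {"offset": [2, 0, -30], "rotation": [0, 0, 0]}
    - {"offset": [2, 0, -30], "rotation": [0, 0, 0]}
    - {"offset": [2, 0, -20], "rotation": [0, 0, 0]}

```text
time: 23.35
tool_pos: [0.4129, -0.0909, 0.2868]
tool_rot: [2.727, -0.006, 1.663]
contact_force: [0.3, -0.2, -0.2]
opening: 0.0365
```

```bash
cat >> h.py <<'E'
def hov(p,fn,x,y,b=(0,0,0),lean=(0,0),w=130,s=4):
    im=cv2.resize(cv2.cvtColor(p['img'],cv2.COLOR_RGB2BGR),None,fx=s,fy=s,interpolation=cv2.INTER_CUBIC)
    a=np.linspace(0,2*np.pi,90)[:,None]
    def ln(X,c): cv2.polylines(im,[((proj(p,X)+.5)*s).astype(int)],False,c,1)
    ln(C+.046*(np.cos(a)*xc+np.sin(a)*yc),(0,0,255))
    o=C+b[0]*xc+b[1]*yc+b[2]*zc; az=zc+lean[0]*xc+lean[1]*yc; az/=np.linalg.norm(az)
    for h,r in((.046,.017),(.092,.017),(0,.014),(.1,.002)): ln(o+h*az+r*(np.cos(a)*xc+np.sin(a)*yc),(255,0,0))
    cv2.imwrite('pics/'+fn,im[y*s:(y+w)*s,x*s:(x+w)*s]); return im[y*s:(y+w)*s,x*s:(x+w)*s]
E
python3 - <<'E'
from h import *
rel()
d=read_camera('side'); s=read_camera('scene')
for c,im in (('s',s),('d',d)):
    for q in ['bar_1','chuck_head','handle','handle_grip']:
        for a in tip_of(q,im):
            if a['score']>.4:
                b=np.array(a['location'])-C; print(c,q,round(a['score'],2),(1000*np.array([b@xc,b@yc,b@zc])).round(1),np.degrees(np.arctan2(b@yc,b@xc)).round(1),np.round(a['location'],3))
A1=hov(s,'a.png',110,160,w=100); B1=hov(d,'b.png',200,200,w=100)
cv2.imwrite('pics/z15.png',np.hstack([A1,B1]))
E
```

```text
t 23.35 rad 0.10776796538959511 h 0.12561800033169157 th 97.70874609330859 toolx th 90.77424367819025 tilt 0.8008180007287254
F tool [-0.2233  0.2155  0.3001] open 0.03652775170682792 q [-0.5504  0.      2.0336  0.3488  0.8038 -0.8466]
s bar_1 0.95 [ -7.8 -96.7 -26.1] -94.6 [ 0.515 -0.287  0.108]
s bar_1 0.9 [  3.4  91.8 -26.4] 87.9 [ 0.511 -0.098  0.112]
s chuck_head 0.72 [-2.  -0.3 -1.7] -171.0 [ 0.503 -0.191  0.133]
s handle 0.9 [0.3 2.7 5.3] 83.6 [ 0.502 -0.188  0.14 ]
s handle_grip 0.83 [-0.1 -0.4 70.7] -103.0 [ 0.475 -0.193  0.2  ]
d bar_1 0.87 [  2.7  95.8 -27.5] 88.4 [ 0.51  -0.094  0.111]
d bar_1 0.82 [ -5.9 -93.2 -26.7] -93.6 [ 0.516 -0.283  0.108]
d chuck_head 0.72 [-0.6 -3.8  3.9] -98.5 [ 0.502 -0.194  0.138]
d chuck_head 0.53 [ 210.5   12.2 -239.4] 3.3 [ 0.792 -0.157  0.002]
d handle 0.55 [-1.5 -4.8 -0.9] -106.7 [ 0.503 -0.195  0.134]
d handle_grip 0.75 [-3.5  2.4 76. ] 146.0 [ 0.47  -0.191  0.203]
d handle_grip 0.49 [ -6.6 -95.3 -24.3] -94.0 [ 0.515 -0.285  0.11 ]
d handle_grip 0.44 [ -26.3  376.5 -127. ] 94.0 [0.503 0.187 0.008]
```

View pics/z15.png

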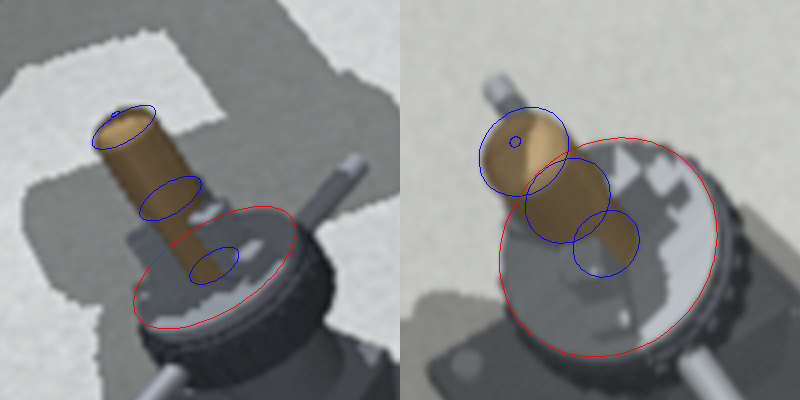

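Call:
apply_moves:
  motion:
    - {"offset": [5, 0, -20], "rotation": [0, 0, 0]}
    - {"offset": [5, 0, -20], "rotation": [0, 0, 0]}
    - {"offset": [0, 0, 0], "rotation": [0, 0, 0]}
    - {"offset": [0, 0, 0], "rotation": [0, 0, 0]}
    - {"offset": [0, 0, 0], "rotation": [0, 0, 0]}
    - {"offset": [0, 0, 0], "rotation": [0, 0, 0]}

```text
time: 24.35
tool_pos: [0.3974, -0.0824, 0.3176]
tool_rot: [2.736, -0.013, 1.664]
contact_force: [0.1, -0.2, -0.2]
opening: 0.0369
```

```bash
python3 - <<'E'
from h import *
o,p,R=rel(); print(p,o['qvel'])
snap('scene','s16.png'); w=read_camera('wrist'); cv2.imwrite('pics/w16.png',w['img'][:,:,::-1]); overlay(w,p,R,'ov16.png',s=3)
s=read_camera('scene')
for c,im in (('s',s),('w',w)):
    for q in ['handle','handle_grip','knob_1','bar_1']:
        for a in tip_of(q,im):
            if a['score']>.4:
                b=np.array(a['location'])-C; print(c,q,round(a['score'],2),(1000*np.array([b@xc,b@yc,b@zc])).round(1),np.degrees(np.arctan2(b@yc,b@xc)).round(1),np.round(a['location'],3))
E
```

```text
t 24.35 rad 0.1177377240146282 h 0.1597862359100884 th 97.77900180085273 toolx th 90.64743418544165 tilt 1.3818184592432396
F tool [-0.1896  0.0037  0.2032] open 0.036925475001529755 q [-0.5543 -0.0687  2.0026  0.3195  0.9099 -0.8041]
[ 0.3974 -0.0824  0.3176] [-0.0003  0.0162  0.0083  0.0038 -0.0108 -0.0036]
s handle 0.87 [2.1 1.1 3. ] 26.7 [ 0.505 -0.189  0.139]
s handle_grip 0.72 [ 0.4 -1.2 72.3] -70.0 [ 0.475 -0.194  0.201]
s knob_1 0.81 [ -87.3  396.6 -103.2] 102.4 [0.437 0.202 0.005]
s knob_1 0.79 [ -18.5  368.7 -127. ] 92.9 [0.511 0.18  0.012]
s bar_1 0.77 [  8.7  93.1 -26.4] 84.7 [ 0.516 -0.096  0.114]
s bar_1 0.67 [ -7.8 -96.3 -26.8] -94.6 [ 0.515 -0.286  0.107]
s bar_1 0.58 [ 219.9  327.1 -245.5] 56.1 [0.78  0.158 0.   ]
w handle 0.55 [-3.8 -1.2  1.8] -162.6 [ 0.5   -0.192  0.135]
w handle_grip 0.98 [-1.9 -1.8 71.1] -136.7 [ 0.474 -0.195  0.199]
```

View pics/s16.png

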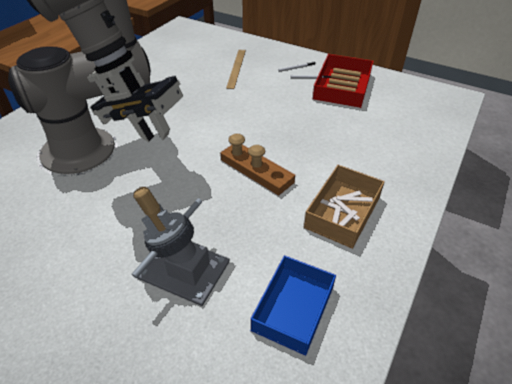

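View pics/w16.png

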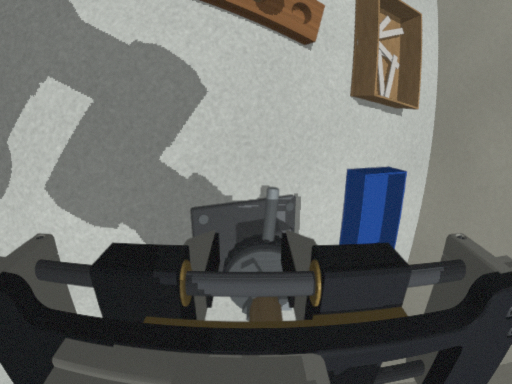

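The handle stands upright in the chuck at (150,207). The knobs, tray and basket are where they were, and the gripper is clear with no force on it. Handing in.

```bash
python3 -c "
from cell import *
print(hand_in()); o=observe(); print(o['time'],o['contact_force'])"
```

```text
the job is handed in; nothing more can be done
None
the job is handed in; nothing more can be done
```

The handle is mounted in the chuck, standing upright between the three jaws, and I handed the job in at about 24 s of the 70 s allowed. The hand-in gives no verdict.

**Opening:** The bars stood near one end of their sweep, which suggested which way opens, so I tried only that direction. It turned at about 3 N with no stop. I took bar 1 from about 131° to 52° (measured about the chuck's axis from its x direction), which is roughly 10 mm of jaw opening by my estimate.

**Placing:** I gripped the handle in the rack and lowered it between the jaws until it touched the face at about 24 N. At release its lower end was about 1–2 mm from the centre. After I let go it leaned about 16–20° against the lower jaws, more than the 10° described.

**Closing:** Turning the sleeve back brought the handle upright. I tightened at the bar to about 14 N, then briefly 16.5 N, slightly over the suggested 15 N. Then I eased off and backed away.

**Last checks:**
- **Position:** The outline of an upright handle on the face's centre matched both fixed cameras to about 1–2 mm. The trained networks put the lower end 2–5 mm from the centre, which is within their error.
- **Tilt:** By the networks, the axis is within about 2° of the chuck's axis.
- **Surroundings:** The two knobs are within a few millimetres of where they started. The tray and basket look unmoved in the pictures.
- **Robot:** It touches nothing, and the force reading is about 0.2 N.
- **Not measured:** I could not measure the grip force at each jaw. I judge it from the tightening force and from bar 1 staying at about 85–88° after I let go.

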